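# Load the UV curing box with its lid on the prop rod and start it

## Robot

A 6-joint arm with a two-finger parallel gripper is mounted at the origin on the work surface. World frame = base frame: x ahead of the robot, y to its left, z up, the work surface at z = 0. Lengths are in m, angles in degrees, forces in N, time in s.
With the tool pointing down it reaches from about 0.4 to 0.825 m from the base axis. Payload 7 kg.
Tool frame: the origin (TCP) lies at the very end of the fingers, on their centre line; the grasp point (between the pads) lies 19 mm behind it; z points along the fingers, y is the line along which they close (so a half turn about z gives the same grasp; the last joint's range is limited). The gripper opens to 88 mm and grips with 3 to 60 N. Pads are 19 mm wide; open, the fingers measure 130 mm over their backs; the gripper's body (78 mm by 193 mm) begins 47 mm behind the grasp point.
Start: joints at [-58.722, 20.546, 0.682, 0, -70.136, -16.507], TCP at [0.172, -0.653, 0.197] pointing down, gripper open.
Joint ranges: [-176.03, 176.03], [-82.01, 121.73], [-58.28, 71.71], [-173.87, 95.51], [-174.79, -0.11], [-173.66, 173.66]. Speed limits (degrees/s): [136.94, 136.94, 172.46, 180, 180, 180].

## Interface

Orientations are given as [roll, pitch, yaw] about the fixed x, y, z axes, in that order (R = Rz(yaw) Ry(pitch) Rx(roll)).
In Python, from plant import get_obs, snapshot, camera_params, close_job, boxes_of, cut_out, landmark_of gives the robot as it stands.
- The arm moves only by the shell command python3 -m inch 'ROWS' [OPENING]. ROWS is text: rows parted by semicolons, each of 6 numbers parted by spaces: the shift along the tool's x, y, z in units of 30 cm (1.0 is 30 cm), then the turn, a rotation vector about the tool's x, y, z in units of pi rad (1.0 is pi rad). A call has 1 to 10 rows; each row is the pose to reach, as a shift and turn from the pose commanded when the call began, along the tool's axes at that moment, turning the shorter way round; what a row does not reach only later rows make up. A row lasts 1/12 s, in which the tool goes at most 41.7 mm and 7.16 degrees, less where a joint would pass 70% of its speed; a pose out of reach is approached as far as the arm can. A call with a number of a shift or a turn outside -1 to 1 is refused whole. A call with a gripper value outside its range is refused whole. OPENING is the closure, from -1 (fully open) to 1 (shut), set as the call begins (- or left out, the last holds). The fingers move at their own pace and stop on an object; the grip force is fixed at half the most. Time passes only in rows, so rows that repeat a pose let the fingers close. It gives the time, the measured TCP pose, the force, the opening and the grip force at its end, in the units of the state.
- get_obs(): the state, without advancing time (a new reading comes with each control period).
- snapshot(name): name is "side" or "top" or "wrist"; returns the picture (400x640x3 uint8, red, green, blue); there is no depth.
- camera_params(name): a dict with "mtx" (3x3 intrinsics, pixels), "k1" (the pictures are not rectified: a ray, as slopes to the right and down, at radius r is drawn at 1 + k1 r^2 times it, then the intrinsics apply), "rvec" (rotation vector, rad) and "tvec" (3), from world to camera coordinates, as OpenCV has them. Camera axes: x right, y down, z forward; pixel columns grow to the right and rows downward; lengths in m; the calibration is good to about 2 mm. A picture is of the moment at which its call begins: read the wrist's pose just before it. camera_params takes no time and is no camera call; for the wrist camera it gives the pose at the moment of the call.
- close_job(): hands the job in; it is judged then, once.
Trained networks look in the newest picture that a camera, given by its name, has taken for a name from the list of things; names that differ only in an ending like _2 or _b are one class to them, and where a whole thing is asked for, a point or a joint stands for the part that bears it (a point fixed in the world has none). Each returns a list of dicts, best first, with "p" (0 to 1); they miss things now and then, are a little off and sometimes report something else, mostly with a low value. They report only what shows in the picture. A call takes as long as a camera call. They do not tell look-alikes from the thing itself.
- boxes_of(camera, thing): "rect" ([left, top, width, height] in pixels, round what is visible of it).
- cut_out(camera, thing): "pixels" (400x640 bool, what is visible of it) and "rect" ([left, top, width, height] in pixels, round what is visible of it).
- landmark_of(camera, thing): "uv" ([column, row] in pixels: a listed point, or the origin of a listed thing).
The state is a dict: "clock": time; "joint_pos": joint angles; "qvel": joint speeds; "tau": joint torques, N m; "tool_pos": TCP position; "orientation": TCP orientation; "force": force on the tool from outside, world axes, zero at the start; "moment": the same for the moment, N m; "opening": finger opening in m; "gripper_force": force on a finger pad.
Only numpy, scipy, OpenCV 4.12 (cv2) and the standard library are available. Lean on these libraries where they do the work, as an engineer would, in place of code of your own. Each camera call takes 0.05 s, during which the arm holds its last target. There are 200 camera calls.

## Task

Cure the coated modules that lie on the blue mat: raise the curing box's lid right up to its stop, swing the red prop rod up out of its clip and let the lid down onto it so that the rod's tip sits in the lid's slot and holds it open, and only then lay every module flat and face up in the box, one to a bay between the white combs. Then take the lid off the rod, put the rod back down in its clip, lower the lid fully shut without letting it fall, press the green start key to its first click and hold it there for about a second, then press it all the way in and let go. Do not disturb the solder spool, the flux bottle or the multimeter.

Things in the scene. Friction and masses are not known exactly. Their poses are not given: they have to be found in the camera images.
- cure_box: fixed UV curing box. Origin: centre of the plinth's underside, on the bench; x to the hinge side (handle on the -x side), y along the hinge to the rod and key end, z up. Grey plinth x -155 to 155, y -142 to 205, 30 high; on it a blue open-topped chamber, outer x -73 to 91, y -127 to 127, walls 6 thick, rim at z = 94, floor at z = 30
- bay1 (a point): centre of bay 1 on the chamber floor (box x 9, y 81, z 30). A module lies in it lengthwise along box x, 16 play each way. White comb teeth, 15 high and 18 thick, 54 apart, reach 30 in from both end walls and leave slots 36 wide; the 92 between the combs is free floor for the fingers, with 26 beside a module, nearest the rod
- bay2 (a point): centre of bay 2 on the chamber floor (box x 9, y 27, z 30). A module lies in it lengthwise along box x, 16 play each way. White comb teeth, 15 high and 18 thick, 54 apart, reach 30 in from both end walls and leave slots 36 wide; the 92 between the combs is free floor for the fingers, with 26 beside a module
- bay3 (a point): centre of bay 3 on the chamber floor (box x 9, y -27, z 30). A module lies in it lengthwise along box x, 16 play each way. White comb teeth, 15 high and 18 thick, 54 apart, reach 30 in from both end walls and leave slots 36 wide; the 92 between the combs is free floor for the fingers, with 26 beside a module
- bay4 (a point): centre of bay 4 on the chamber floor (box x 9, y -81, z 30). A module lies in it lengthwise along box x, 16 play each way. White comb teeth, 15 high and 18 thick, 54 apart, reach 30 in from both end walls and leave slots 36 wide; the 92 between the combs is free floor for the fingers, with 26 beside a module, farthest from the rod
- lid (a joint): lid angle: 0 shut, grows as it opens, stop at 1.58 rad (upright). Blue lid, 190 from hinge to front edge, 254 along the hinge, 25 thick, underside in the plane of the hinge; 0.8 kg, lifted with 5 N. Above 1.45 rad it stays where left; below 1.35 it falls shut when let go, unless on the rod. Rests on the rod at 1.22. Closing faster than 2 rad/s counts as falling
- lid_hinge (a point): middle of the lid's hinge line: box x 105, y 0, z 95; the hinge line runs along box y
- lid_handle (a point): middle of the grip bar of the lid's black handle: round bar, 12 thick, 100 long, parallel to the hinge, 35 out from the lid's front edge; 225 from the hinge along the lid and 12.5 above its underside. It can be pinched from above at every lid angle and turns between the pads
- lid_slot (a point): where the centre of the rod's tip lies when seated: in the steel catch that sticks out of the lid at the rod end, 115 from the hinge along the lid, 8 above its underside plane, in the rod's plane (box y 168). The catch opens at right angles to the lid's underside; its mouth takes the tip up to 3 to the front and 12 to the hinge side of the seat
- rod (a joint): prop rod angle: 0 level in its open-topped clip, pointing to the hinge side; grows as it swings up; stop at 0.75 rad, just past the propped angle of 0.74. Stiff pivot, stays where left, 2 N at the grip moves it. With the lid above 1.5 rad, swing it up to its stop; the lid, lowered by its handle to 1.22 rad, then takes the tip into its slot
- rod_pivot (a point): axis of the rod's pivot: box x -65, y 168, z 80; the rod swings in the box's x-z plane. A steel pivot block, its top 95 over the bench, stands beside it on the +y side
- rod_grip (a point): middle of the red grip sleeve on the rod, 14 thick, 60 long, 120 from the pivot. In the clip it is 50 above the plinth and 41 from the chamber's end wall, whose rim is 14 higher. Pinch it from above with the fingers closing along box y; the rod turns between the pads
- rod_tip (a point): centre of the red ball (radius 6) at the rod's free end, 187 from the pivot
- key_half (a joint): travel of the start key's cap to the first click, 0 to 0.0035 m: moves from 1 N, at the click (its end) from 3 N on
- key_full (a joint): travel of the key's second stage, 0 to 0.0035 m: moves only above 7 N, fully in at 10 N. Both stages spring back when let go
- key_top (a point): centre of the top of the green round key (30 across), on a black base at the plinth's front corner (box x -130, y 166), 62 above the bench; pressed straight down. The rod's pivot block is 50 away in box x
- module1: coated driver module (2 to 4 of the four are present): black block 120 long (x), 28 wide (y), 26 high (z), 140 to 280 g; on its upper face a green board with yellow, blue and silver parts under 5 high. Lies face up on the mat, up to 0.25 rad off the mat's x. Origin: centre of its underside. Grip across the 28 width at mid-length
- module2: coated driver module (2 to 4 of the four are present): black block 120 long (x), 28 wide (y), 26 high (z), 140 to 280 g; on its upper face a green board with yellow, blue and silver parts under 5 high. Lies face up on the mat, up to 0.25 rad off the mat's x. Origin: centre of its underside. Grip across the 28 width at mid-length
- module3: coated driver module (2 to 4 of the four are present): black block 120 long (x), 28 wide (y), 26 high (z), 140 to 280 g; on its upper face a green board with yellow, blue and silver parts under 5 high. Lies face up on the mat, up to 0.25 rad off the mat's x. Origin: centre of its underside. Grip across the 28 width at mid-length
- module4: coated driver module (2 to 4 of the four are present): black block 120 long (x), 28 wide (y), 26 high (z), 140 to 280 g; on its upper face a green board with yellow, blue and silver parts under 5 high. Lies face up on the mat, up to 0.25 rad off the mat's x. Origin: centre of its underside. Grip across the 28 width at mid-length
- mat: blue bench mat 310 x 250, 2 thick, fixed, where the modules lie. Origin: centre of its underside
- solder_spool: bystander: aluminium solder spool 64 across, 46 high, standing. Origin: centre of its underside
- flux_bottle: bystander: white bottle 48 across, 120 high, red cap. Origin: centre of its underside
- multimeter: bystander: yellow multimeter 150 x 75 x 32 lying flat. Origin: centre of its underside
Mind the look-alikes: they are no part of the job. What is shaped like the module4 but pink or purple is not meant. What is shaped like the module2 but purple is not meant.

How it is judged:
By the outcome, as a careful person would: the job done as asked, in the order asked, and still so for the second after the job is handed in, with the robot touching nothing.
Of module1, module2, module3, module4 only 2 to 4 are there at a start; the rules pass over those that are not, and their reading is None.
At some moment in a run one of module1, module2, module3, module4 may be knocked a few centimetres aside while the robot is not near it.
It also fails if it takes over 210 s, if anything falls off the work surface, if the arm or the gripper's body presses on something with over 40 N, if the wrist force passes 120 N, or if a joint passes its speed limit or range.

## Working session

There is one attempt and no reset: what is moved stays moved. The work goes in short steps, Python scripts to look and compute and a shell command to move; the robot and the scene stay as the last step left them, time stands still between calls to the robot, and variables do not carry over. Pictures are saved under pics/ and viewed, at most 14 in all, crops included, and the job is handed in when it is done.

```bash
ls; mkdir -p pics
python3 - <<'E'
from plant import *
import cv2,numpy as np
o=get_obs();print({k:np.round(v,3) for k,v in o.items()})
for c in("top","side"):
    cv2.imwrite(f"pics/{c}0.png",snapshot(c)[:,:,::-1]);p=camera_params(c);print(c,p)
    for t in["cure_box","bay1","bay4","lid_hinge","lid_handle","rod_pivot","rod_grip","rod_tip","key_top","module1","mat","solder_spool","flux_bottle","multimeter"]:
        print(t,[(np.round(d["uv"]).tolist(),round(d["p"],2)) for d in landmark_of(c,t)[:6]])
E
```

```text
pics
{'clock': np.float64(0.0), 'joint_pos': array([-5.8722e+01,  2.0590e+01,  6.3300e-01, -2.2000e-02, -7.0135e+01,
       -1.6508e+01]), 'qvel': array([ 0.049, -0.033, -0.054, -0.008,  0.044, -0.024]), 'tau': array([-1.0000e-03, -5.8272e+01,  2.9306e+01,  6.9980e+00,  7.0000e-03,
       -0.0000e+00]), 'tool_pos': array([ 0.172, -0.652,  0.196]), 'orientation': array([ 1.79905e+02, -7.00000e-03, -1.65237e+02]), 'force': array([0.261, 0.063, 0.547]), 'moment': array([-0.022,  0.03 , -0.01 ]), 'gripper_force': np.float64(0.0), 'opening': np.float64(0.088)}
top {'mtx': array([[387.64089014,   0.        , 321.47612971],
       [  0.        , 387.64089014, 199.74105165],
       [  0.        ,   0.        ,   1.        ]]), 'k1': -0.012198324107260452, 'rvec': array([ 2.15751154, -2.09307657,  0.20529691]), 'tvec': array([-0.00875108,  0.53912351,  1.01285627])}
cure_box [([276.0, 178.0], 0.91)]
bay1 [([273.0, 194.0], 0.96)]
bay4 [([273.0, 194.0], 0.96)]
lid_hinge [([232.0, 166.0], 0.58), ([316.0, 163.0], 0.39)]
lid_handle [([315.0, 162.0], 0.72)]
rod_pivot [([299.0, 228.0], 0.67)]
rod_gr
[... 729 characters left out ...]
3540245, 0.09805911, 1.32152581])}
cure_box [([283.0, 262.0], 0.72)]
bay1 [([356.0, 225.0], 0.26)]
bay4 [([356.0, 225.0], 0.26)]
lid_hinge []
lid_handle [([287.0, 199.0], 0.93)]
rod_pivot [([291.0, 196.0], 0.46), ([346.0, 210.0], 0.37)]
rod_grip [([360.0, 249.0], 0.78), ([310.0, 195.0], 0.5)]
rod_tip [([362.0, 268.0], 0.51)]
key_top []
module1 [([253.0, 166.0], 0.91), ([324.0, 151.0], 0.79), ([355.0, 175.0], 0.76), ([306.0, 173.0], 0.75), ([307.0, 193.0], 0.73), ([350.0, 193.0], 0.55)]
mat [([330.0, 185.0], 0.57)]
solder_spool [([257.0, 190.0], 0.73), ([306.0, 195.0], 0.7)]
flux_bottle [([290.0, 159.0], 0.69), ([351.0, 210.0], 0.51), ([329.0, 183.0], 0.32)]
multimeter [([317.0, 366.0], 0.6)]
```

View pics/top0.png

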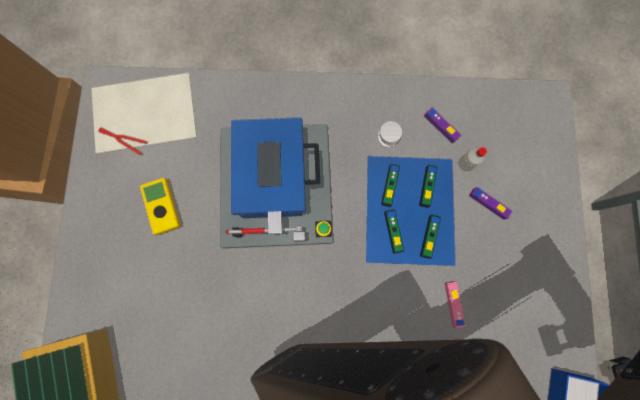

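View pics/side0.png

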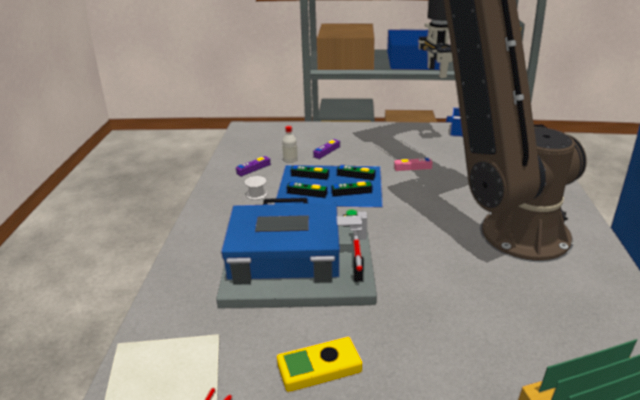

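Top view: robot at the bottom, box at about (275,185) with its handle at (316,163), key (323,229) and rod along row 232. Four modules lie on the mat at (391,185), (429,186), (394,231) and (430,236). The pink and purple look-alikes are off the mat. The side view agrees.

```bash
cat > h.py <<'E'
import numpy as np,cv2,json
from scipy.spatial.transform import Rotation as R
from scipy.optimize import least_squares
from plant import *
def cam(c):
    p=camera_params(c);return p["mtx"],np.array([p["k1"],0,0,0]),p["rvec"],p["tvec"]
def proj(cp,P):
    K,d,r,t=cp;return cv2.projectPoints(np.atleast_2d(P).astype(float),r,t,K,d)[0][:,0]
def back(cp,uv,z):
    K,d,r,t=cp;Rm=cv2.Rodrigues(r)[0];n=cv2.undistortPoints(np.float64(uv).reshape(-1,1,2),K,d)[:,0]
    D=np.c_[n,np.ones(len(n))]@Rm;C=-Rm.T@t;return C+D*((z-C[2])/D[:,2])[:,None]
def b2w(b,P):  # b=[x,y,yaw]; P in m box frame
    P=np.atleast_2d(P);c,s=np.cos(b[2]),np.sin(b[2])
    return np.c_[b[0]+c*P[:,0]-s*P[:,1],b[1]+s*P[:,0]+c*P[:,1],P[:,2]]
def fitbox(obs,b0):  # obs: list of (cp,uv,P)
    f=lambda b:np.concatenate([(proj(cp,b2w(b,P))[0]-uv) for cp,uv,P in obs])
    return least_squares(f,b0,loss="soft_l1",f_scale=2)
def pts(c,t,pm=.3): return [(np.array(d["uv"]),d["p"]) for d in landmark_of(c,t) if d["p"]>pm]
def go(pos,yaw=None,pitch_rpy=None):
    """shift(30cm units), rotvec(pi units) from current measured pose to target pos / [roll,pitch,yaw]"""
    o=get_obs();A=R.from_euler("xyz",o["orientation"],degrees=True)
    B=R.from_euler("xyz",pitch_rpy if pitch_rpy is not None else [180,0,yaw],degrees=True) if (yaw is not None or pitch_rpy is not None) else A
    return np.round(np.r_[A.inv().apply(np.array(pos)-o["tool_pos"])/.3,(A.inv()*B).as_rotvec()/np.pi],4)
def modpose(cp,mask):
    ys,xs=np.nonzero(mask);g=back(cp,np.c_[xs,ys],.028)[:,:2].astype(np.float32)
    (c,s,a)=cv2.minAreaRect(g);
    if s[0]<s[1]:a+=90
    return c,s,a
E
python3 - <<'E'
from h import *
T=cam("top")
obs=[(T,np.array(u),np.array(P)/1e3) for u,P in[((315.5,163),(-120,0,107.5)),((299,228),(-65,168,80)),((256,232),(55,168,80)),((226,234),(122,168,80)),((323,229),(-130,166,62)),((220,126),(155,-142,30)),((328,125),(-155,-142,30)),((333,246),(-155,205,30)),((220,248),(155,205,30)),((276,178),(0,0,0))]]
r=fitbox(obs,[.6,.1,1.57]);print(r.x,np.degrees(r.x[2]),np.round(r.fun,1))
np.save("box.npy",r.x)
print("mat",back(T,[(409,210)],0.002))
snapshot("top")
for d in cut_out("top","module1"):
    c,s,a=modpose(T,d["pixels"]);print(round(d["p"],2),d["rect"],np.round(c,3),np.round(s,3),round(a,1))
for n,P in dict(handle=(-120,0,107.5),grip=(55,168,80),key=(-130,166,62),bay1=(9,81,30),bay4=(9,-81,30),h90=(92,0,320)).items(): 
    w=b2w(r.x,np.array(P)/1e3)[0];print(n,np.round(w,3),round(np.hypot(*w[:2]),3))
C=camera_params("wrist");print(C)
E
```

```text
[0.61407447 0.14165271 1.64083299] 94.0128054555936 [ 1.6  1.6 -0.3  1.9 -3.  -0.3  1.4 -1.3  0.3 -0.   0.5  2.2 -0.6 -0.7
 -0.1 -1.9 -0.6  0.6  0.  -1.7]
mat [[ 0.52626597 -0.24396933  0.002     ]]
0.91 [381.8, 164.0, 18.4, 41.8] [ 0.593 -0.185] [0.03  0.124] 168.7
0.86 [446.6, 281.5, 18.5, 45.9] [ 0.269 -0.359] [0.121 0.034] 10.1
0.85 [426.1, 107.3, 35.4, 35.1] [ 0.778 -0.337] [0.119 0.039] 43.4
0.81 [464.8, 189.4, 46.7, 30.2] [ 0.55  -0.468] [0.124 0.04 ] 56.4
0.77 [419.1, 211.4, 22.8, 47.3] [ 0.454 -0.294] [0.04  0.126] 165.1
0.69 [420.3, 165.7, 16.4, 42.0] [ 0.594 -0.292] [0.037 0.127] 168.0
0.22 [232.4, 118.9, 89.4, 116.1] [0.614 0.14 ] [0.338 0.253] 4.2
handle [0.622 0.022 0.108] 0.623
grip [0.443 0.185 0.08 ] 0.48
key [0.458 0.    0.062] 0.458
bay1 [0.533 0.145 0.03 ] 0.552
bay4 [0.694 0.156 0.03 ] 0.712
h90 [0.608 0.233 0.32 ] 0.651
{'mtx': array([[313.9540388 ,   0.        , 321.82387336],
       [  0.        , 313.9540388 , 198.11003093],
       [  0.        ,   0.        ,   1.        ]]), 'k1': -0.0049818402068134695, 'rvec': array([-1.79103488, -2.32470941, -0.35649449]), 'tvec': array([ 0.67432196, -0.03841241,  0.39147726])}
```

Run:
```python
from h import *
print(go([.172,-.652,.40],-176)); print(go([.57,0.02,.42],-176))
o=get_obs();p=camera_params("wrist");Rm=cv2.Rodrigues(p["rvec"])[0];C=-Rm.T@p["tvec"]
A=R.from_euler("xyz",o["orientation"],degrees=True).as_matrix()
print("cam in tool",A.T@(C-o["tool_pos"]),"axes in tool\n",np.round(A.T@Rm.T,3))
```

```text
[-3.000e-04  2.200e-03 -6.765e-01  0.000e+00 -0.000e+00  5.980e-02]
[-1.8542  1.83   -0.7431  0.     -0.      0.0598]
cam in tool [ 0.08062337  0.00067075 -0.18798842] axes in tool
 [[ 0.    -0.954 -0.3  ]
 [ 1.     0.    -0.   ]
 [ 0.    -0.3    0.954]]
```

```bash
python3 -m inch '0 0 -.7 0 0 .06;0 0 -.7 0 0 .06;0 0 -.7 0 0 .06;0 0 -.7 0 0 .06;0 0 -.7 0 0 .06;0 0 -.7 0 0 .06'
for i in 1 2 3; do python3 -m inch '-.5 .72 0 0 0 0;-.5 .72 0 0 0 0;-.5 .72 0 0 0 0;-.5 .72 0 0 0 0;-.5 .72 0 0 0 0;-.5 .72 0 0 0 0;-.5 .72 0 0 0 0'; done
python3 -m inch '0 0 0 0 0 0;0 0 0 0 0 0;0 0 0 0 0 0;0 0 0 0 0 0'
python3 - <<'E'
from h import *
W=cam("wrist");cv2.imwrite("pics/w1.png",snapshot("wrist")[:,:,::-1]);o=get_obs();print(o["tool_pos"],o["orientation"])
b=np.load("box.npy")
for t,P in dict(lid_handle=(-120,0,107.5),rod_pivot=(-65,168,80),rod_grip=(55,168,80),rod_tip=(122,168,80),key_top=(-130,166,62),lid_hinge=(105,0,95),cure_box=(0,0,0)).items():
    print(t,[(np.round(u,1).tolist(),round(p,2)) for u,p in pts("wrist",t)],np.round(proj(W,b2w(b,np.array(P)/1e3)),1))
for P in [(155,-142,30),(-155,-142,30),(-155,205,30),(155,205,30)]:print(np.round(proj(W,b2w(b,np.array(P)/1e3)),1))
E
```

```text
clock: 2.1
tool_pos: [0.1716, -0.6547, 0.4171]
orientation: [-179.3, 0.2, -176.1]
force: [-1.1, 1.0, 1.8]
opening: 0.0877
gripper_force: 0.0
clock: 2.68
tool_pos: [0.3083, -0.4233, 0.408]
orientation: [-180.0, 0.1, -175.9]
force: [-0.0, -0.0, 0.9]
opening: 0.0875
gripper_force: 0.0
clock: 3.27
tool_pos: [0.4432, -0.1971, 0.4069]
orientation: [180.0, 0.0, -175.9]
force: [1.0, -1.1, -0.2]
opening: 0.0875
gripper_force: 0.0
clock: 3.85
tool_pos: [0.5779, 0.0293, 0.4054]
orientation: [180.0, -0.1, -175.9]
force: [-0.4, 0.5, -0.3]
opening: 0.0875
gripper_force: 0.0
clock: 4.18
tool_pos: [0.5757, 0.024, 0.4077]
orientation: [180.0, 0.1, -176.1]
force: [0.4, -0.3, -0.1]
opening: 0.0878
gripper_force: 0.0
[0.57571219 0.02386218 0.4077416 ] [ 1.79989422e+02  6.23427519e-02 -1.76097374e+02]
lid_handle [([317.9, 181.0], 0.91)] [[318.  182.4]]
rod_pivot [([355.1, 75.6], 0.6)] [[353.6  71.4]]
rod_grip [([433.3, 75.7], 0.72)] [[432.1  71.3]]
rod_tip [([472.3, 71.4], 0.8)] [[475.8  71.3]]
key_top [([310.9, 76.4], 0.85)] [[311.5  73.7]]
lid_hinge [] [[455.  180.3]]
cure_box [([384.2, 169.6], 0.62), ([175.8, 110.1], 0.48), ([94.0, 179.8], 0.48)] [[380.8 168.3]]
[[457.9 241.9]]
[[301.1 242.1]]
[[296.7  49.9]]
[[484.8  49.8]]
```

View pics/w1.png

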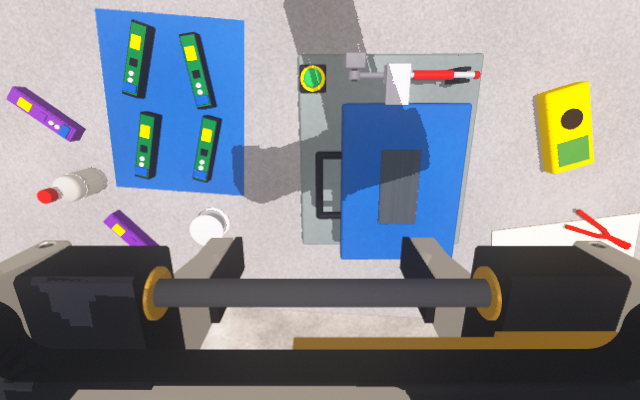

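The wrist view shows the box from above: handle bar at (318,185), key (312,78), rod at row 75 with the tip at (477,74), and the plinth's rod-end edge at row 54. My estimate is a few pixels off, so I refit with both views.

Run:
```python
from h import *
W=cam("wrist");T=cam("top");b=np.load("box.npy")
L=lambda c,l:[(c,np.array(u),np.array(P)/1e3) for u,P in l]
w=L(W,[((317.9,184),(-120,0,107.5)),((355,75.6),(-65,168,80)),((433.3,75.5),(55,168,80)),((476,74),(122,168,80)),((312,78),(-130,166,62)),((300,55),(-155,205,30)),((483,53.5),(155,205,30)),((303,243),(-155,-142,30)),((460,243),(155,-142,30)),((341,103),(-85,127,120)),((471,103),(105,127,120)),((341,258),(-85,-127,120))])
t=L(T,[((315.5,163),(-120,0,107.5)),((299,228),(-65,168,80)),((256,232),(55,168,80)),((226,234),(122,168,80)),((323,229),(-130,166,62)),((220,126),(155,-142,30)),((328,125),(-155,-142,30)),((333,246),(-155,205,30)),((220,248),(155,205,30))])
for o in(w,w+t):
    r=fitbox(o,b);print(r.x,np.degrees(r.x[2]),np.round(r.fun,1).tolist())
```

```text
[0.61892847 0.14427251 1.64620834] 94.32078997443811 [1.1, 1.8, -0.9, -0.6, -0.9, -0.9, 0.0, 0.3, 0.0, -0.5, -2.9, -1.3, 1.9, -1.0, -0.7, 1.9, -1.1, 0.9, 1.3, 0.3, 2.3, -0.4, -0.7, 2.1]
[0.61819533 0.14366046 1.64483803] 94.24227697443023 [0.8, 1.3, -1.1, -1.2, -1.1, -1.4, -0.1, -0.1, -0.2, -1.1, -3.1, -2.0, 1.8, -1.3, -1.1, 1.5, -1.5, 0.7, 1.1, -0.3, 2.1, -0.9, -1.1, 1.6, 0.9, -0.1, -0.7, 0.2, -3.4, -1.8, 1.0, -2.7, -0.2, -1.8, -0.3, 1.0, -1.5, -2.2, -0.5, -3.7, -0.9, -0.7]
```

```bash
python3 -m inch '-.172 -.012 .69 0 0 -.002;-.172 -.012 .69 0 0 -.002;-.172 -.012 .69 0 0 -.002;-.172 -.012 .69 0 0 -.002;-.172 -.012 .69 0 0 -.002;-.172 -.012 .69 0 0 -.002;-.172 -.012 .69 0 0 -.002;-.172 -.012 .69 0 0 -.002;-.172 -.012 .69 0 0 -.002' .6
python3 - <<'E'
from h import *
W=cam("wrist");cv2.imwrite("pics/w2.png",snapshot("wrist")[:,:,::-1]);o=get_obs();print(o["tool_pos"],o["orientation"],o["opening"])
b=[.6186,.144,np.radians(94.3)];np.save("box.npy",b)
for t,P in dict(lid_handle=(-120,0,107.5),rod_pivot=(-65,168,80),rod_grip=(55,168,80),key_top=(-130,166,62)).items():
    print(t,[(np.round(u,1).tolist(),round(p,2)) for u,p in pts("wrist",t)],np.round(proj(W,b2w(b,np.array(P)/1e3)),1))
print(np.round(proj(W,b2w(b,np.array([(-120,50,107.5),(-85,50,107.5),(-85,127,120),(-155,205,30)])/1e3)),1))
E
```

```text
clock: 5.33
tool_pos: [0.6292, 0.0251, 0.2034]
orientation: [180.0, 0.3, -175.6]
force: [-0.1, 0.1, 0.3]
opening: 0.0333
gripper_force: 0.0
[0.62914916 0.02523668 0.20341851] [ 179.96192482    0.27634772 -175.64602243] 0.029260469207648687
lid_handle [([321.3, 185.2], 0.65)] [[320.2 187.4]]
rod_pivot [] [[384.2  -9.2]]
rod_grip [] [[523.2  -8.6]]
key_top [] [[309.4  -0.5]]
[[320.2 133.2]
 [359.5 133.3]
 [365.1  34.6]
 [284.6 -36.2]]
```

View pics/w2.png

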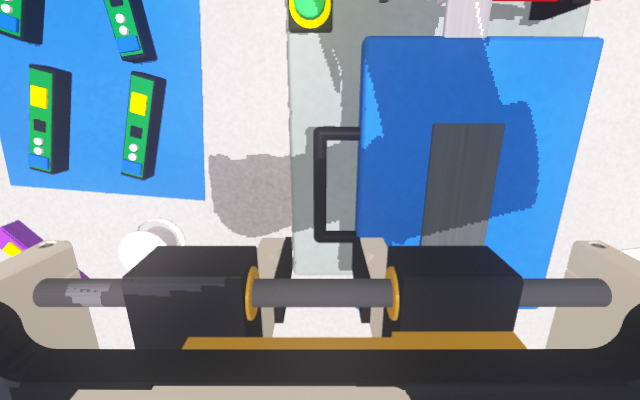

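The lid's front corner (363,37) and the handle bar (u≈320) match the prediction to within about 2 px, so I descend and grip the handle.

```bash
python3 -m inch '0 -.002 .2 0 0 0;0 -.002 .25 0 0 0;0 -.002 .3 0 0 0;0 -.002 .34 0 0 0;0 -.002 .37 0 0 0;0 -.002 .37 0 0 0;0 -.002 .37 0 0 0;0 -.002 .37 0 0 0' .6
python3 -m inch '0 0 0 0 0 0;0 0 0 0 0 0;0 0 0 0 0 0;0 0 0 0 0 0;0 0 0 0 0 0;0 0 0 0 0 0' 1
python3 - <<'E'
import numpy as np
f=lambda t:np.array([105-225*np.cos(t)+12.5*np.sin(t),95+225*np.sin(t)+12.5*np.cos(t)])
for n,seq in(("a",np.arange(0,51,5)),("b",np.arange(50,91,5)),("c",[91,86,82,78,74,70,69])):
    q=[f(np.radians(a)) for a in seq];print(n,[(a,np.round((p-q[0])/300,3).tolist()) for a,p in zip(seq,q)])
E
```

```text
clock: 6.25
tool_pos: [0.6289, 0.0246, 0.0905]
orientation: [180.0, 0.1, -175.7]
force: [-0.4, 0.4, 0.3]
opening: 0.0176
gripper_force: 0.0
clock: 6.75
tool_pos: [0.6279, 0.0243, 0.0892]
orientation: [180.0, 0.0, -175.7]
force: [-0.2, 0.5, -0.2]
opening: 0.0004
gripper_force: 0.0
a [(np.int64(0), [0.0, 0.0]), (np.int64(5), [0.006, 0.065]), (np.int64(10), [0.019, 0.13]), (np.int64(15), [0.036, 0.193]), (np.int64(20), [0.059, 0.254]), (np.int64(25), [0.088, 0.313]), (np.int64(30), [0.121, 0.369]), (np.int64(35), [0.16, 0.423]), (np.int64(40), [0.202, 0.472]), (np.int64(45), [0.249, 0.518]), (np.int64(50), [0.3, 0.56])]
b [(np.int64(50), [0.0, 0.0]), (np.int64(55), [0.054, 0.037]), (np.int64(60), [0.111, 0.069]), (np.int64(65), [0.171, 0.096]), (np.int64(70), [0.233, 0.118]), (np.int64(75), [0.296, 0.134]), (np.int64(80), [0.361, 0.145]), (np.int64(85), [0.426, 0.149]), (np.int64(90), [0.492, 0.149])]
c [(91, [0.0, 0.0]), (86, [-0.066, 0.002]), (82, [-0.118, -0.001]), (78, [-0.17, -0.007]), (74, [-0.221, -0.017]), (70, [-0.272, -0.03]), (69, [-0.285, -0.034])]
```

Run:
```python
from h import *
W=cam("wrist");a=snapshot("wrist")[:,:,::-1];b=snapshot("side")[:,:,::-1]
s=cv2.resize(b[120:320,180:420],(480,400),interpolation=cv2.INTER_CUBIC)
cv2.imwrite("pics/w3.png",cv2.resize(np.hstack([cv2.resize(a,(640,400)),s]),(800,286)))
print(proj(W,b2w(np.load("box.npy"),np.array([[-.12,0,.1075],[-.12,.05,.1075]]))))
```

```text
[[320.56769293 241.81435384]
 [320.51455133 158.06055194]]
```

View pics/w3.png

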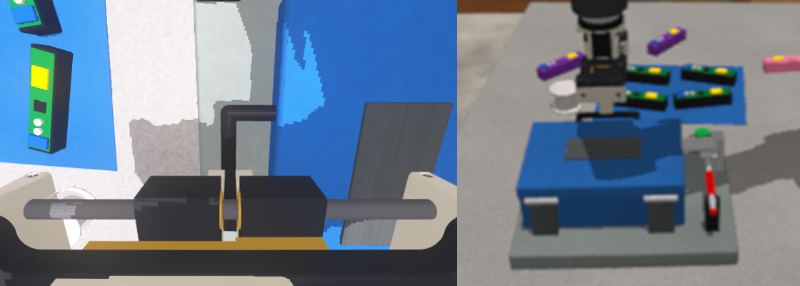

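```bash
python3 - <<'E'
from plant import *
o=get_obs();print(o["opening"],o["gripper_force"],o["tool_pos"],o["force"])
E
python3 -m inch '0 0 0 0 0 0;0 0 0 0 0 0;0 0 0 0 0 0;0 0 -.02 0 0 0;0 0 -.04 0 0 0;0 0 -.04 0 0 0;0 0 -.04 0 0 0'
```

```text
0.0007935162757183377 0.0 [0.62788152 0.02430906 0.08906413] [-0.0660013   0.31079437 -0.08641195]
clock: 7.43
tool_pos: [0.6284, 0.0244, 0.1019]
orientation: [180.0, 0.1, -175.7]
force: [0.1, -0.8, -0.7]
opening: 0.0002
gripper_force: 0.0
```

Run:
```python
from h import *
W=cam("wrist");a=snapshot("wrist");o=get_obs();print(o["tool_pos"])
s=cv2.resize(snapshot("side")[150:230,230:350],None,fx=4,fy=4,interpolation=cv2.INTER_CUBIC)
c=cv2.resize(a[120:280,240:400],(320,320))
cv2.imwrite("pics/w4.png",np.hstack([np.pad(c,((0,0),(0,0),(0,0))),s])[:,:,::-1])
P=b2w(np.load("box.npy"),np.array([[-.12,0,.1075],[-.12,.05,.1075],[-.085,.127,.12]]));print(proj(W,P),proj(cam("side"),P))
```

```text
[0.62804963 0.02440792 0.10147273]
[[320.45937648 232.36681373]
 [320.40477324 153.35705411]
 [394.34836413  -4.69432495]] [[285.26311843 199.88741665]
 [305.2340774  199.3479642 ]
 [336.47927145 201.52320435]]
```

View pics/w4.png

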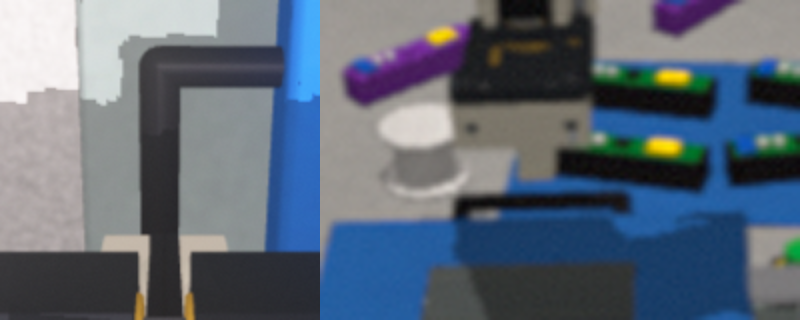

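```bash
python3 - <<'E'
from h import *
S=cam("side");o=get_obs();p=o["tool_pos"]
for dz in(0,.01,.02,.03):print(dz,proj(S,p+[0,0,dz]),proj(S,p+[0,.01,dz]))
E
python3 -m inch '0 0 -.1 0 0 0;0 0 -.3 0 0 0;0 0 -.3 0 0 0;0 0 -.3 0 0 0;0 0 -.3 0 0 0;0 0 -.3 0 0 0'
python3 - <<'E'
from h import *
S=cam("side");o=get_obs();print(o["tool_pos"],o["opening"],proj(S,o["tool_pos"]),proj(cam("wrist"),o["tool_pos"]))
s=cv2.resize(snapshot("side")[100:230,230:350],None,fx=4,fy=4,interpolation=cv2.INTER_CUBIC)
c=cv2.resize(snapshot("wrist")[130:390,240:400],(320,520))
cv2.imwrite("pics/w5.png",np.hstack([c,s])[:,:,::-1])
E
```

```text
0 [[285.31773768 202.0461819 ]] [[284.81946867 204.13892868]]
0.01 [[285.07328125 198.62959301]] [[284.57107165 200.70793475]]
0.02 [[284.82739249 195.18571284]] [[284.32120497 197.24926633]]
0.03 [[284.58007062 191.71435558]] [[284.06986766 193.76273161]]
clock: 8.03
tool_pos: [0.6273, 0.0243, 0.1904]
orientation: [180.0, -0.1, -175.7]
force: [0.7, 0.9, -0.1]
opening: 0.0007
gripper_force: 0.0
[0.62729775 0.0243171  0.19039117] 0.0006776790910250788 [[283.31315079 170.58118787]] [[320.60208983 230.02537248]]
```

View pics/w5.png

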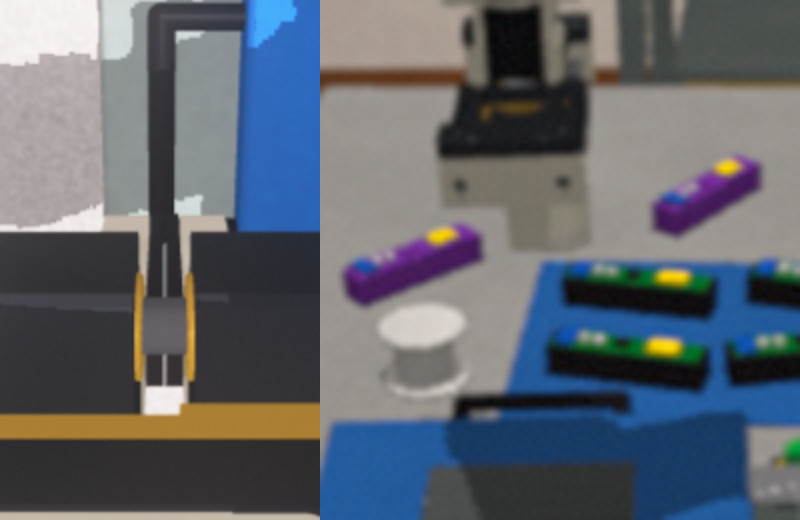

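The side view puts the closed fingertips at about (286,162), but the reported TCP projects to (283,171). So the real tips are about 30 mm above the reported TCP, which is why the fingers closed above the bar. I'll go lower and check with the grip.

```bash
python3 -m inch '0 0 .1 0 0 0;0 0 .2 0 0 0;0 0 .25 0 0 0;0 0 .25 0 0 0;0 0 .27 0 0 0;0 0 .3 0 0 0;0 0 .33 0 0 0;0 0 .37 0 0 0;0 0 .4 0 0 0;0 0 .42 0 0 0' .6
python3 -m inch '0 0 0 0 0 0;0 0 0 0 0 0;0 0 0 0 0 0;0 0 0 0 0 0;0 0 0 0 0 0;0 0 0 0 0 0' 1
```

```text
clock: 8.97
tool_pos: [0.6273, 0.0242, 0.0636]
orientation: [-180.0, -0.1, -175.7]
force: [-0.9, 0.7, -0.6]
opening: 0.0176
gripper_force: 0.0
clock: 9.47
tool_pos: [0.627, 0.0229, 0.0648]
orientation: [-179.9, -0.1, -175.7]
force: [-0.1, -5.7, -4.1]
opening: 0.011
gripper_force: 30.0
```

```bash
python3 -m inch '0 .006 -.065 0 0 0;0 .019 -.13 0 0 0;0 .036 -.193 0 0 0;0 .059 -.254 0 0 0;0 .088 -.313 0 0 0;0 .121 -.369 0 0 0;0 .16 -.423 0 0 0;0 .202 -.472 0 0 0;0 .249 -.518 0 0 0;0 .3 -.56 0 0 0'
python3 -m inch '0 .054 -.037 0 0 0;0 .111 -.069 0 0 0;0 .171 -.096 0 0 0;0 .233 -.118 0 0 0;0 .296 -.134 0 0 0;0 .361 -.145 0 0 0;0 .426 -.149 0 0 0;0 .492 -.149 0 0 0;0 .5 -.149 0 0 0;0 .5 -.149 0 0 0'
```

```text
clock: 10.3
tool_pos: [0.6205, 0.1118, 0.2353]
orientation: [-179.8, -0.0, -175.7]
force: [-1.4, -7.4, 3.1]
opening: 0.0111
gripper_force: 30.0
clock: 11.13
tool_pos: [0.6104, 0.2618, 0.2798]
orientation: [-179.8, 0.1, -175.6]
force: [-0.1, -7.0, 5.1]
opening: 0.0111
gripper_force: 30.0
```

```bash
python3 -m inch '0 .01 0 0 0 0;0 .015 0 0 0 0;0 .015 0 0 0 0;0 .015 0 0 0 0'
python3 - <<'E'
from h import *
a=snapshot("side");cv2.imwrite("pics/s6.png",cv2.resize(a[100:320,160:440],(700,550))[:,:,::-1])
S=cam("side");b=np.load("box.npy");print(landmark_of("side","lid_handle")[:1],proj(S,b2w(b,[.1195,0,.32])))
E
```

```text
clock: 11.47
tool_pos: [0.6103, 0.2619, 0.2798]
orientation: [-179.5, 0.0, -175.8]
force: [2.6, -19.5, 4.4]
opening: 0.0106
gripper_force: 30.0
[{'uv': [276.4, 169.0], 'p': 0.96}] [[272.14741055 169.2666992 ]]
```

View pics/s6.png

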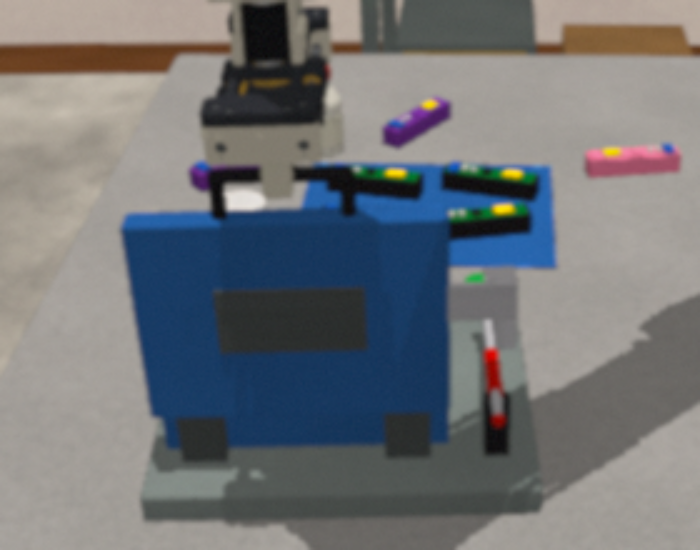

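The lid stands upright at its stop: the force rose to 19.5 N with no further motion. Next I release the handle and go above the rod's grip.

```bash
python3 -m inch '0 -.015 0 0 0 0;0 -.015 0 0 0 0;0 -.015 0 0 0 0;0 -.015 0 0 0 0;0 -.015 -.05 0 0 0;0 -.015 -.2 0 0 0;0 -.015 -.35 0 0 0;0 -.015 -.45 0 0 0;0 -.015 -.45 0 0 0' .3
python3 -m inch '.56 -.215 0 0 0 -.38;.56 -.215 0 0 0 -.38;.56 -.215 0 0 0 -.38;.56 -.215 0 0 0 -.38;.56 -.215 0 0 0 -.38;.56 -.215 0 0 0 -.38;.56 -.215 0 0 0 -.38;.56 -.215 0 0 0 -.38;.56 -.215 0 0 0 -.38;.56 -.215 0 0 0 -.38' .36
python3 -m inch '0 0 0 0 0 -.12;0 0 0 0 0 -.12;0 0 0 0 0 -.12;0 0 .1 0 0 -.12;0 0 .3 0 0 -.12;0 0 .4 0 0 -.12;0 0 .4 0 0 -.12;0 0 .4 0 0 -.12'
python3 - <<'E'
from h import *
W=cam("wrist");a=snapshot("wrist");cv2.imwrite("pics/w7.png",a[:,:,::-1]);o=get_obs();b=np.load("box.npy")
for t,P in dict(rod_pivot=(-65,168,80),rod_grip=(55,168,80),rod_tip=(122,168,80),key_top=(-130,166,62)).items():
    print(t,[(np.round(u,1).tolist(),round(p,2)) for u,p in pts("wrist",t)],np.round(proj(W,b2w(b,np.array(P)/1e3)),1))
print(o["tool_pos"],o["orientation"],o["joint_pos"]);print(go(b2w(b,[.055,.168,.03])[0],-85.7))
E
```

```text
clock: 12.32
tool_pos: [0.6116, 0.2644, 0.4218]
orientation: [179.7, 0.6, -175.6]
force: [-1.7, -0.3, 1.2]
opening: 0.0304
gripper_force: 0.0
clock: 13.15
tool_pos: [0.4468, 0.1873, 0.4128]
orientation: [180.0, 0.0, -106.8]
force: [0.5, 0.7, -0.2]
opening: 0.0279
gripper_force: 0.0
clock: 13.82
tool_pos: [0.446, 0.1861, 0.2911]
orientation: [179.8, -0.2, -85.6]
force: [-0.3, 0.3, 1.0]
opening: 0.0279
gripper_force: 0.0
rod_pivot [([320.0, 65.2], 0.84)] [[321.2  65.4]]
rod_grip [([324.1, 170.0], 0.78)] [[321.1 165.7]]
rod_tip [([319.5, 212.6], 0.79), ([321.8, 67.0], 0.35)] [[321.1 214.5]]
key_top [([318.5, 7.7], 0.97)] [[319.5   7.3]]
[0.44752151 0.18682586 0.29381729] [-1.79982696e+02 -6.06124254e-02 -8.56286077e+01] [ 4.60082371e+01 -7.11879652e-01 -1.30656125e+01  5.81372829e-02
 -7.76736119e+01 -4.16492604e+01]
[ 6.000e-03  7.700e-03  8.844e-01 -1.100e-03  7.000e-04  3.000e-04]
```

View pics/w7.png

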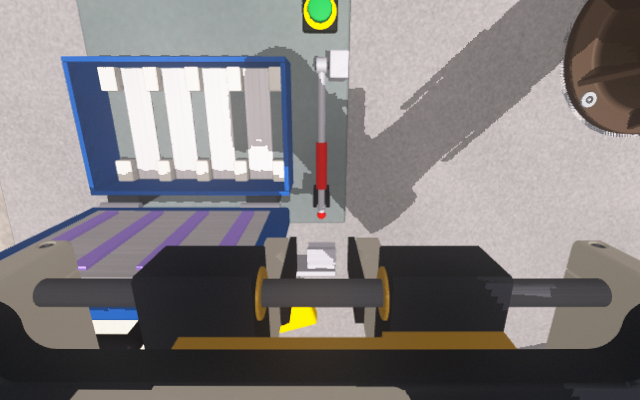

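Rod and key match the prediction to within 2 px. The rod lies at u≈321, with its grip at (321,165). Next I descend and grip it.

```bash
python3 -m inch '.006 .004 .2 0 0 0;.006 .004 .34 0 0 0;.006 .004 .48 0 0 0;.006 .004 .6 0 0 0;.006 .004 .7 0 0 0;.006 .004 .77 0 0 0;.006 .004 .82 0 0 0;.006 .004 .86 0 0 0;.006 .004 .87 0 0 0;.006 .004 .87 0 0 0' .36
python3 -m inch '0 0 0 0 0 0;0 0 0 0 0 0;0 0 0 0 0 0;0 0 0 0 0 0;0 0 0 0 0 0;0 0 0 0 0 0' 1
python3 - <<'E'
import numpy as np
print([(a,np.round([(120*(1-np.cos(a)))/300,-120*np.sin(a)/300],3).tolist()) for a in np.linspace(0,.75,9)[1:]])
E
```

```text
clock: 14.9
tool_pos: [0.4466, 0.1852, 0.032]
orientation: [-180.0, -0.0, -85.7]
force: [0.7, 0.1, 0.2]
opening: 0.0281
gripper_force: 0.0
clock: 15.4
tool_pos: [0.4466, 0.1854, 0.0329]
orientation: [-179.9, 0.1, -85.7]
force: [-2.7, 1.0, 6.5]
opening: 0.0132
gripper_force: 30.0
[(np.float64(0.09375), [0.002, -0.037]), (np.float64(0.1875), [0.007, -0.075]), (np.float64(0.28125), [0.016, -0.111]), (np.float64(0.375), [0.028, -0.147]), (np.float64(0.46875), [0.043, -0.181]), (np.float64(0.5625), [0.062, -0.213]), (np.float64(0.65625), [0.083, -0.244]), (np.float64(0.75), [0.107, -0.273])]
```

```bash
python3 -m inch '.002 0 -.037 0 0 0;.007 0 -.075 0 0 0;.016 0 -.111 0 0 0;.028 0 -.147 0 0 0;.043 0 -.181 0 0 0;.062 0 -.213 0 0 0;.083 0 -.244 0 0 0;.107 0 -.273 0 0 0;.109 0 -.277 0 0 0;.109 0 -.277 0 0 0'
python3 -m inch '.005 0 -.005 0 0 0;.008 0 -.009 0 0 0;.008 0 -.009 0 0 0'
python3 - <<'E'
from h import *
S=cam("side");b=np.load("box.npy");snapshot("side")
for a in(.70,.75):print(a,proj(S,b2w(b,[-.065+.187*np.cos(a),.168,.08+.187*np.sin(a)])))
print(pts("side","rod_tip",.2),get_obs()["force"])
E
```

```text
clock: 16.23
tool_pos: [0.4489, 0.1519, 0.1155]
orientation: [-179.9, 0.1, -85.7]
force: [0.8, 1.9, 0.8]
opening: 0.0134
gripper_force: 30.0
clock: 16.48
tool_pos: [0.4489, 0.1503, 0.1172]
orientation: [-180.0, 0.0, -85.7]
force: [2.1, 4.1, -3.5]
opening: 0.013
gripper_force: 30.0
0.7 [[358.6125523 208.7084769]]
0.75 [[358.43696437 204.27741456]]
[(array([350.6, 193.7]), 0.68), (array([359.4, 202. ]), 0.52)] [ 2.65376223  4.14920961 -4.27308261]
```

```bash
python3 -m inch '-.005 0 .005 0 0 0;-.005 0 .005 0 0 0;-.005 0 .005 0 0 0;-.005 0 .005 0 0 0;-.005 0 -.1 0 0 0;-.005 0 -.24 0 0 0;-.005 0 -.38 0 0 0;-.005 0 -.52 0 0 0;-.005 0 -.66 0 0 0;-.005 0 -.8 0 0 0' .3
python3 -m inch '0 0 -.24 0 0 0;0 0 -.24 0 0 0;0 0 -.24 0 0 0;-.06 -.1 -.24 0 0 .04;-.12 -.2 -.24 0 0 .08;-.18 -.3 -.24 0 0 .12;-.24 -.4 -.24 0 0 .16;-.3 -.5 -.24 0 0 .2;-.32 -.56 -.24 0 0 .24;-.32 -.56 -.24 0 0 .28'
python3 -m inch '0 0 0 0 0 .22;0 0 0 0 0 .22;0 0 0 0 0 .22;0 0 0 0 0 .22;0 0 0 0 0 .22;0 0 0 0 0 .22;0 0 0 0 0 .22;0 0 0 0 0 .22'
python3 - <<'E'
from h import *
W=cam("wrist");o=get_obs();print(o["tool_pos"],o["orientation"])
print(go([.6105,.2615,.2798],-175.7))
snapshot("wrist");b=np.load("box.npy")
print(pts("wrist","lid_handle"),proj(W,b2w(b,[.1195,0,.32])))
snapshot("side");print(pts("side","rod_tip"),pts("side","lid_handle"))
E
```

```text
clock: 17.42
tool_pos: [0.4479, 0.1504, 0.3583]
orientation: [-180.0, -0.0, -85.7]
force: [1.4, 1.2, -0.4]
opening: 0.0307
gripper_force: 0.0
clock: 18.25
tool_pos: [0.6111, 0.2611, 0.4235]
orientation: [180.0, -0.4, -136.2]
force: [-0.9, -0.6, -1.2]
opening: 0.0309
gripper_force: 0.0
clock: 18.92
tool_pos: [0.6087, 0.2594, 0.4276]
orientation: [-180.0, -0.0, -175.3]
force: [-0.0, 0.4, 0.2]
opening: 0.0307
gripper_force: 0.0
[0.60873324 0.25943887 0.42760304] [-1.79970472e+02 -3.69460585e-02 -1.75265906e+02]
[-6.800e-03  6.600e-03  4.927e-01 -2.000e-04 -2.000e-04  2.400e-03]
[(array([322.1, 185.2]), 0.57)] [[324.79211774 187.52020469]]
[(array([358.8, 202.2]), 0.43)] [(array([274.5, 167.4]), 0.91)]
```

```bash
python3 -m inch '-.006 .007 .12 0 0 .002;-.006 .007 .24 0 0 .002;-.006 .007 .34 0 0 .002;-.006 .007 .42 0 0 .002;-.006 .007 .47 0 0 .002;-.006 .007 .49 0 0 .002;-.006 .007 .49 0 0 .002' .3
python3 -m inch '0 0 0 0 0 0;0 0 0 0 0 0;0 0 0 0 0 0;0 0 0 0 0 0;0 0 0 0 0 0;0 0 0 0 0 0' 1
python3 -m inch '0 -.059 -.002 0 0 0;0 -.111 .001 0 0 0;0 -.163 .007 0 0 0;0 -.19 .011 0 0 0;0 -.214 .017 0 0 0;0 -.24 .023 0 0 0;0 -.253 .027 0 0 0;0 -.253 .027 0 0 0'
python3 -m inch '0 -.005 .001 0 0 0;0 -.01 .003 0 0 0;0 -.01 .003 0 0 0;0 -.01 .003 0 0 0'
python3 - <<'E'
from h import *
a=snapshot("side");cv2.imwrite("pics/s8.png",cv2.resize(a[120:320,200:420],(660,600))[:,:,::-1])
b=np.load("box.npy");S=cam("side");t=1.22;print(pts("side","lid_handle"),proj(S,b2w(b,[.105-.225*np.cos(t)+.0125*np.sin(t),0,.095+.225*np.sin(t)+.0125*np.cos(t)])))
E
```

```text
clock: 19.75
tool_pos: [0.6099, 0.2616, 0.2794]
orientation: [-179.9, -0.1, -175.7]
force: [0.4, 0.2, 0.3]
opening: 0.0309
gripper_force: 0.0
clock: 20.25
tool_pos: [0.611, 0.2619, 0.2823]
orientation: [180.0, 0.1, -175.8]
force: [-1.1, -0.4, 5.3]
opening: 0.0111
gripper_force: 30.0
clock: 20.92
tool_pos: [0.6164, 0.1852, 0.2727]
orientation: [-180.0, 0.0, -175.8]
force: [2.4, -1.4, 3.0]
opening: 0.0112
gripper_force: 30.0
clock: 21.25
tool_pos: [0.6165, 0.1832, 0.272]
orientation: [-180.0, 0.0, -175.8]
force: [2.5, -1.0, 3.3]
opening: 0.0107
gripper_force: 30.0
[(array([276.2, 156.6]), 0.62)] [[275.3322587  155.04403326]]
```

View pics/s8.png

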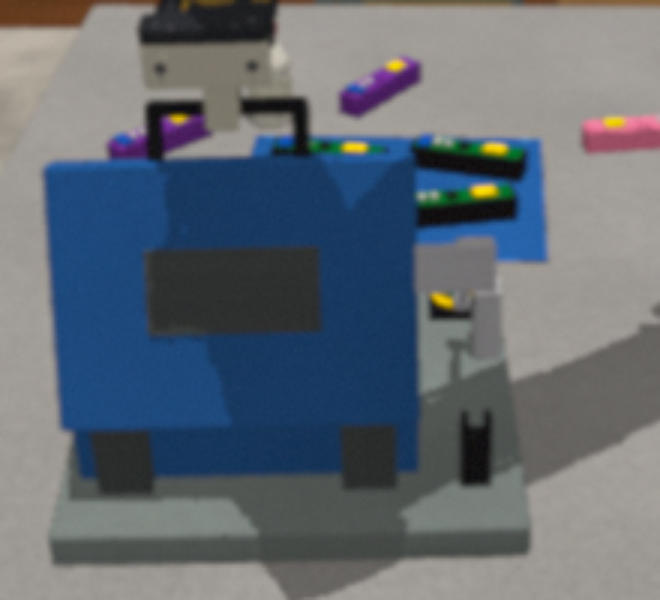

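```bash
python3 -m inch '0 -.006 .002 0 0 0;0 -.006 .002 0 0 0;0 -.006 .002 0 0 0'
python3 -m inch '0 -.006 .002 0 0 0;0 -.006 .002 0 0 0;0 -.006 .002 0 0 0'
python3 -m inch '0 -.008 .003 0 0 0;0 -.008 .003 0 0 0;0 -.008 .003 0 0 0'
```

```text
clock: 21.6
tool_pos: [0.6167, 0.1814, 0.2715]
orientation: [180.0, 0.0, -175.8]
force: [2.3, 0.1, 4.4]
opening: 0.0109
gripper_force: 30.0
clock: 21.85
tool_pos: [0.6168, 0.1802, 0.271]
orientation: [179.9, 0.0, -175.7]
force: [1.5, 1.1, 5.3]
opening: 0.011
gripper_force: 30.0
clock: 22.1
tool_pos: [0.6169, 0.1793, 0.2707]
orientation: [179.8, 0.1, -175.7]
force: [-0.3, 6.6, 7.8]
opening: 0.0109
gripper_force: 30.0
```

```bash
python3 -m inch '0 .006 -.002 0 0 0;0 .006 -.002 0 0 0;0 .006 -.002 0 0 0;0 .006 -.002 0 0 0;0 .006 -.03 0 0 0;0 .006 -.08 0 0 0;0 .006 -.2 0 0 0;0 .006 -.3 0 0 0;0 .006 -.4 0 0 0;0 .006 -.4 0 0 0' .3
python3 - <<'E'
from h import *
a=snapshot("side");print(pts("side","lid_handle"))
T=cam("top");snapshot("top");print(get_obs()["tool_pos"])
for d in cut_out("top","module1"):
    c,s,a=modpose(T,d["pixels"]);print(round(d["p"],2),np.round(d["rect"]),np.round(c,3),np.round(s,3),round(a,1))
E
```

```text
clock: 22.93
tool_pos: [0.6184, 0.1786, 0.3974]
orientation: [179.9, 0.5, -175.8]
force: [-0.8, -0.5, 1.2]
opening: 0.0304
gripper_force: 0.0
[(array([277.2, 151.8]), 0.9), (array([292.6, 158.3]), 0.41)]
[0.61643004 0.17893861 0.38995723]
0.86 [472. 188.  38.  31.] [ 0.551 -0.467] [0.12  0.037] 55.2
0.82 [418. 167.  18.  38.] [ 0.593 -0.292] [0.034 0.124] 168.0
0.82 [380. 160.  19.  46.] [ 0.592 -0.185] [0.032 0.126] 168.2
0.8 [416. 214.  24.  47.] [ 0.451 -0.296] [0.036 0.125] 165.0
0.75 [385. 210.  18.  43.] [ 0.462 -0.194] [0.12  0.036] 12.5
0.72 [445. 282.  18.  46.] [ 0.268 -0.359] [0.118 0.034] 9.4
```

The lid now rests on the rod and my hands are off it, with the handle at (277,152) in the side view. Now I swing over to the mat.

```bash
python3 -m inch '.03 -.08 0 0 0 -.03;.06 -.16 0 0 0 -.06;.09 -.24 0 0 0 -.09;.12 -.32 0 0 0 -.12;.15 -.4 0 0 0 -.15;.18 -.48 0 0 0 -.18;.21 -.56 0 0 0 -.21;.25 -.65 0 0 0 -.24;.25 -.65 0 0 0 -.27;.25 -.65 0 0 0 -.3' -.14
python3 - <<'E'
from h import *
np.save("box.npy",[.6187,.1426,np.radians(94.3)])
print(get_obs()["orientation"],go([.48,-.24,.33],-68),go([.48,-.24,.33],-12))
snapshot("side");print(pts("side","lid_handle"))
E
```

```text
clock: 23.97
tool_pos: [0.5551, -0.0227, 0.3891]
orientation: [179.9, -0.1, -121.6]
force: [0.3, -0.4, -0.1]
opening: 0.0499
gripper_force: 0.0
[ 1.79938527e+02 -6.39760501e-02 -1.21621823e+02] [ 7.479e-01 -1.668e-01  1.977e-01  5.000e-04 -2.000e-04 -2.979e-01] [ 7.479e-01 -1.668e-01  1.977e-01  6.000e-04  1.000e-04 -6.090e-01]
[(array([277.7, 155.8]), 0.74)]
```

```bash
python3 -m inch '.1 -.02 .05 0 0 -.03;.2 -.05 .1 0 0 -.06;.3 -.07 .15 0 0 -.09;.4 -.1 .2 0 0 -.12;.5 -.12 .2 0 0 -.15;.6 -.14 .2 0 0 -.18;.7 -.17 .2 0 0 -.21;.75 -.17 .2 0 0 -.24;.75 -.17 .2 0 0 -.27;.75 -.17 .2 0 0 -.3'
python3 -m inch '0 0 0 0 0 -.04;0 0 0 0 0 -.08;0 0 0 0 0 -.12;0 0 0 0 0 -.16;0 0 0 0 0 -.2;0 0 0 0 0 -.24;0 0 0 0 0 -.28;0 0 0 0 0 -.31;0 0 0 0 0 -.31;0 0 0 0 0 -.31'
python3 - <<'E'
from h import *
W=cam("wrist");o=get_obs();cv2.imwrite("pics/w9.png",snapshot("wrist")[:,:,::-1]);print(o["tool_pos"],o["orientation"],o["joint_pos"][5])
for d in cut_out("wrist","module1"):
    c,s,a=modpose(W,d["pixels"]);print(round(d["p"],2),np.round(d["rect"]),np.round(c,4),np.round(s,3),round(a,1))
snapshot("side");print(pts("side","lid_handle"))
E
```

```text
clock: 24.9
tool_pos: [0.4803, -0.2399, 0.3289]
orientation: [179.9, 0.1, -67.8]
force: [-0.5, -0.2, 0.1]
opening: 0.0502
gripper_force: 0.0
clock: 25.73
tool_pos: [0.481, -0.2389, 0.3291]
orientation: [180.0, 0.1, -12.3]
force: [-0.5, 0.4, 0.7]
opening: 0.0504
gripper_force: 0.0
[ 0.48103489 -0.23886238  0.32911096] [ 1.79995973e+02  7.88626272e-02 -1.22528722e+01] 83.23587377200867
0.96 [274. 133.  47.  77.] [ 0.4647 -0.1967] [0.121 0.033] 11.5
0.84 [426.  50.  81.  46.] [ 0.5532 -0.4673] [0.124 0.032] 55.4
0.82 [336.  22.  20.  88.] [ 0.5976 -0.2931] [0.029 0.117] 167.8
0.8 [352. 121.  23.  81.] [ 0.4535 -0.2959] [0.03 0.12] 165.9
0.75 [258.  40.  22.  87.] [ 0.596 -0.188] [0.031 0.119] 168.2
0.67 [395. 221.  26.  40.] [ 0.3069 -0.353 ] [0.069 0.031] 10.5
[(array([278.1, 153.6]), 0.7), (array([308.7, 173.8]), 0.35)]
```

View pics/w9.png

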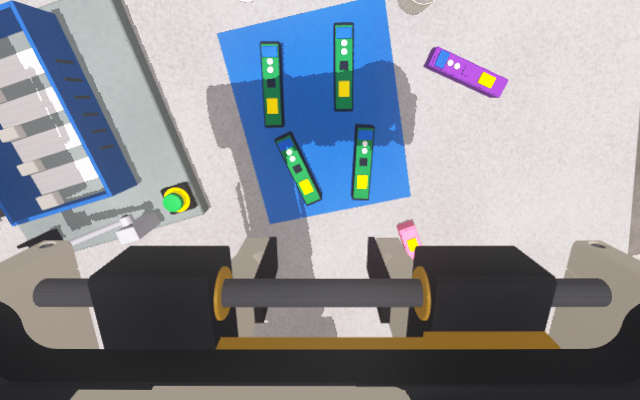

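The four modules lie at (272,84), (344,66), (299,169) and (363,163), clear of each other. I pick the one at (299,169) first, for bay 1.

Run:
```python
from h import *
print(get_obs()["joint_pos"]);print(go([.4745,-.1947,.05],11.5))
```

```text
[-5.50673235e+00  4.05510261e+00 -3.59919114e+00  3.77970007e-04
 -8.23682221e+01  8.33938880e+01]
[-5.230e-02 -1.400e-01  9.320e-01 -0.000e+00  1.000e-04 -1.312e-01]
```

```bash
python3 -m inch '-.052 -.14 .13 0 0 -.04;-.052 -.14 .26 0 0 -.08;-.052 -.14 .4 0 0 -.12;-.052 -.14 .53 0 0 -.131;-.052 -.14 .66 0 0 -.131;-.052 -.14 .78 0 0 -.131;-.052 -.14 .88 0 0 -.131;-.052 -.14 .932 0 0 -.131;-.052 -.14 .932 0 0 -.131;-.052 -.14 .932 0 0 -.131' -.14
python3 - <<'E'
from h import *
W=cam("wrist");o=get_obs();cv2.imwrite("pics/w10.png",snapshot("wrist")[:,:,::-1]);print(o["tool_pos"],o["orientation"])
for d in cut_out("wrist","module1")[:2]:
    c,s,a=modpose(W,d["pixels"]);print(round(d["p"],2),np.round(d["rect"]),np.round(c,4),np.round(s,3),round(a,1))
E
python3 -m inch '0 0 .08 0 0 0;0 0 .15 0 0 0;0 0 .18 0 0 0;0 0 .2 0 0 0;0 0 .22 0 0 0;0 0 .22 0 0 0'
```

```text
clock: 26.77
tool_pos: [0.4744, -0.195, 0.0499]
orientation: [-180.0, 0.1, 11.6]
force: [0.5, -0.1, 1.2]
opening: 0.0501
gripper_force: 0.0
[ 0.47436541 -0.19496362  0.04991664] [-1.79995340e+02  1.06513592e-01  1.15659281e+01]
0.74 [442.   0. 143. 164.] [ 0.591  -0.2889] [0.037 0.108] 168.6
0.7 [430. 187.  82.  59.] [ 0.4899 -0.3002] [0.041 0.048] 166.9
clock: 27.37
tool_pos: [0.4749, -0.1949, -0.0157]
orientation: [180.0, -0.0, 11.6]
force: [-0.1, 0.1, 0.6]
opening: 0.0498
gripper_force: 0.0
```

View pics/w10.png

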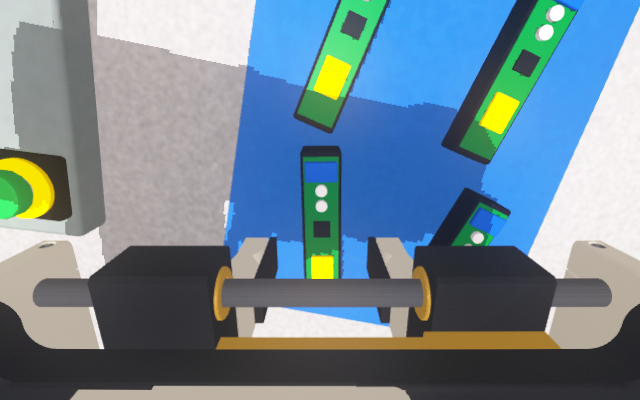

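The module is centred and straight between the fingers (u≈321). The TCP at -16 mm with no contact confirms the offset. I ease down to feel the mat.

```bash
python3 -m inch '0 0 .01 0 0 0;0 0 .02 0 0 0;0 0 .025 0 0 0;0 0 .025 0 0 0'
python3 -m inch '0 0 .007 0 0 0;0 0 .013 0 0 0;0 0 .013 0 0 0'
python3 -m inch '0 0 .005 0 0 0;0 0 .01 0 0 0;0 0 .01 0 0 0'
```

```text
clock: 27.7
tool_pos: [0.4746, -0.1948, -0.0233]
orientation: [-180.0, -0.0, 11.6]
force: [0.4, -0.3, 0.0]
opening: 0.0502
gripper_force: 0.0
clock: 27.95
tool_pos: [0.4747, -0.1948, -0.0272]
orientation: [180.0, -0.0, 11.6]
force: [0.1, 0.4, 0.1]
opening: 0.05
gripper_force: 0.0
clock: 28.2
tool_pos: [0.4748, -0.1949, -0.0274]
orientation: [180.0, -0.0, 11.7]
force: [-10.3, 5.8, 39.0]
opening: 0.0496
gripper_force: 19.2
```

Contact with the mat at -27.3 mm reported fixes the tip offset at 29.3 mm. I back up 4 mm, grip and lift.

```bash
python3 -m inch '0 0 -.013 0 0 0;0 0 -.025 0 0 0;0 0 -.025 0 0 0' -.14
python3 -m inch '0 0 0 0 0 0;0 0 0 0 0 0;0 0 0 0 0 0;0 0 0 0 0 0;0 0 0 0 0 0;0 0 0 0 0 0' 1
python3 -m inch '0 0 -.05 0 0 0;0 0 -.12 0 0 0;0 0 -.24 0 0 0;0 0 -.36 0 0 0;0 0 -.48 0 0 0;0 0 -.6 0 0 0;0 0 -.7 0 0 0;0 0 -.8 0 0 0;0 0 -.8 0 0 0'
python3 - <<'E'
from h import *
b=np.load("box.npy")
for n,y in(("bay1",.079),("bay2",.027),("bay3",-.027),("bay4",-.081)):print(n,np.round(b2w(b,[-.011,y,.03])[0],4))
print(go(b2w(b,[-.011,.079,.25])[0],-85.7), get_obs()["gripper_force"])
# tilt 14deg about box x, so tool top leans to -box y
t=R.from_euler("z",94.3,degrees=True)*R.from_euler("x",14,degrees=True)*R.from_euler("z",-94.3,degrees=True)*R.from_euler("xyz",[180,0,-85.7],degrees=True)
print(t.as_euler("xyz",degrees=True), (R.from_euler("xyz",[180,0,-85.7],degrees=True).inv()*t).as_rotvec()/np.pi)
print("tool z box",(R.from_euler("z",-94.3,degrees=True)*t).apply([0,0,1]))
E
```

```text
clock: 28.45
tool_pos: [0.4751, -0.1949, -0.0221]
orientation: [180.0, -0.1, 11.6]
force: [1.0, 0.0, -0.5]
opening: 0.0501
gripper_force: 0.0
clock: 28.95
tool_pos: [0.4743, -0.1948, -0.0231]
orientation: [-180.0, 0.0, 11.6]
force: [-0.4, 0.3, -1.2]
opening: 0.0284
gripper_force: 30.0
clock: 29.7
tool_pos: [0.4774, -0.1957, 0.2235]
orientation: [179.8, -0.5, 11.7]
force: [1.4, 0.1, -1.0]
opening: 0.0277
gripper_force: 30.0
bay1 [0.5407 0.1257 0.03  ]
bay2 [0.5926 0.1296 0.03  ]
bay3 [0.6464 0.1337 0.03  ]
bay4 [0.7003 0.1377 0.03  ]
[ 0.4239 -1.0062 -0.0884 -0.0014 -0.0031  0.5409] 29.96454209089279
[166.    0.  -85.7] [-7.77777778e-02 -4.42844552e-18  3.54275642e-17]
tool z box [ 2.73045600e-17  2.41921896e-01 -9.70295726e-01]
```

```bash
cat >> h.py <<'E'
def boxgo(P,rpy=(180,0,-85.7)): return go(b2w(np.load("box.npy"),P)[0],None,rpy)
E
python3 - <<'E'
from h import *
print(boxgo([-.2,.0861,.2],(166,0,-85.7)),boxgo([-.2,.0861,.2],(180,0,-40)))
E
```

```text
[ 0.3183 -0.385   0.0797 -0.0595 -0.0691  0.5376] [ 3.183e-01 -3.850e-01  7.970e-02 -1.000e-04 -3.100e-03  2.870e-01]
```

```bash
python3 -m inch '.04 -.05 0 0 0 .035;.08 -.1 0 0 0 .07;.12 -.15 0 0 0 .105;.16 -.2 .02 0 0 .14;.2 -.25 .04 0 0 .175;.24 -.3 .06 0 0 .21;.28 -.35 .08 0 0 .245;.318 -.385 .08 0 0 .28;.318 -.385 .08 0 0 .315;.318 -.385 .08 0 0 .35'
python3 - <<'E'
from h import *
print(get_obs()["tool_pos"],get_obs()["gripper_force"],boxgo([-.2,.0861,.2],(166,0,-85.7)))
E
```

```text
clock: 30.53
tool_pos: [0.5445, -0.0616, 0.1918]
orientation: [179.9, 0.1, -51.6]
force: [-0.3, 0.3, -1.8]
opening: 0.028
gripper_force: 30.0
[ 0.54445656 -0.06156016  0.19176013] 29.95767742395401 [ 0.0115 -0.0052 -0.0275 -0.0747 -0.0229  0.1883]
```

```bash
python3 -m inch '.01 -.005 0 -.015 -.005 .037;.01 -.005 0 -.03 -.009 .075;.01 -.005 .05 -.045 -.014 .112;.01 -.005 .1 -.06 -.018 .15;.01 -.005 .2 -.075 -.023 .188;.01 -.005 .25 -.075 -.023 .188;.01 -.005 .25 -.075 -.023 .188;.01 -.005 .25 -.075 -.023 .188'
python3 - <<'E'
from h import *
o=get_obs();print(o["tool_pos"],o["orientation"],boxgo([-.011,.0861,.11],(166,0,-85.7)))
a=snapshot("wrist");print(o["gripper_force"])
E
```

```text
clock: 31.2
tool_pos: [0.547, -0.0643, 0.1173]
orientation: [166.0, 0.0, -85.2]
force: [1.3, -0.7, -1.5]
opening: 0.0279
gripper_force: 30.0
[ 0.54704303 -0.06427049  0.11728686] [ 1.65956438e+02  5.13229006e-03 -8.52379658e+01] [-6.33e-01 -1.37e-02  2.17e-02  2.00e-04 -6.00e-04  2.50e-03]
29.963907301425934
```

```bash
python3 -m inch '-.08 -.013 .01 0 0 .0025;-.16 -.013 .022 0 0 .0025;-.24 -.013 .022 0 0 .0025;-.32 -.013 .022 0 0 .0025;-.4 -.013 .022 0 0 .0025;-.48 -.013 .022 0 0 .0025;-.55 -.013 .022 0 0 .0025;-.6 -.013 .022 0 0 .0025;-.633 -.013 .022 0 0 .0025;-.633 -.013 .022 0 0 .0025'
python3 - <<'E'
from h import *
o=get_obs();print(o["force"],o["tool_pos"],boxgo([-.011,.0861,.05],(166,0,-85.7)),boxgo([-.011,.0861,.0106],(166,0,-85.7)))
W=cam("wrist");cv2.imwrite("pics/w11.png",snapshot("wrist")[:,:,::-1])
E
```

```text
clock: 32.08
tool_pos: [0.5352, 0.1273, 0.1124]
orientation: [166.2, -0.0, -85.7]
force: [-0.1, 1.0, -2.7]
opening: 0.0279
gripper_force: 30.0
[-0.07808324  1.04789889 -2.68397328] [0.53516051 0.12730539 0.11235535] [ 6.600e-03 -4.410e-02  2.032e-01 -1.300e-03 -2.000e-04  1.000e-04] [ 6.600e-03 -7.530e-02  3.308e-01 -1.300e-03 -2.000e-04  1.000e-04]
```

View pics/w11.png

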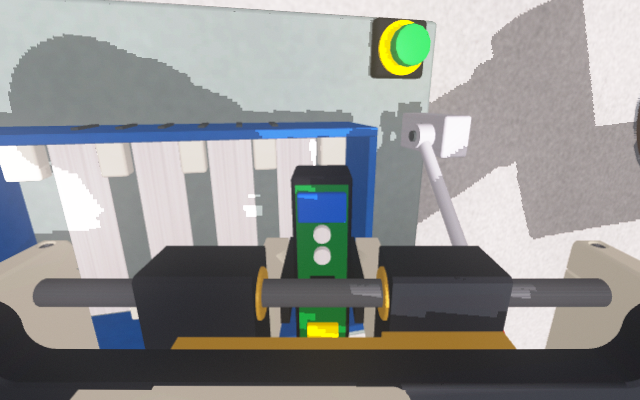

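The module hangs over bay 1 with its far end at (322,175). The rod passes to the right at (440,190), clear of the gripper body. I lower it, tilted.

```bash
python3 -m inch '.007 -.005 .04 0 0 0;.007 -.015 .08 0 0 0;.007 -.025 .12 0 0 0;.007 -.034 .16 0 0 0;.007 -.044 .2 0 0 0;.007 -.054 .24 0 0 0;.007 -.063 .28 0 0 0;.007 -.07 .31 0 0 0;.007 -.0735 .323 0 0 0;.007 -.0735 .323 0 0 0'
python3 -m inch '0 -.001 .004 0 0 0;0 -.002 .008 0 0 0;0 -.002 .008 0 0 0'
python3 - <<'E'
from h import *
o=get_obs();print(o["force"],boxgo([-.011,.0861,.0106],(166,0,-85.7)))
E
```

```text
clock: 32.97
tool_pos: [0.5323, 0.1229, 0.0102]
orientation: [166.0, -0.1, -85.8]
force: [-0.8, -0.6, -2.6]
opening: 0.0277
gripper_force: 30.0
clock: 33.22
tool_pos: [0.533, 0.1233, 0.0096]
orientation: [166.1, -0.1, -85.8]
force: [-1.2, -1.3, -2.1]
opening: 0.0279
gripper_force: 30.0
[-1.18154661 -1.2755282  -2.13952767] [-0.0062 -0.0017 -0.004  -0.0005 -0.0003 -0.0008]
```

```bash
python3 -m inch '0 -.001 .004 0 0 0;0 -.001 .005 0 0 0;0 -.001 .005 0 0 0'
python3 -m inch '0 -.001 .004 0 0 0;0 -.001 .005 0 0 0;0 -.001 .005 0 0 0'
```

```text
clock: 33.47
tool_pos: [0.533, 0.1232, 0.0089]
orientation: [166.1, -0.1, -85.8]
force: [-3.2, -1.7, 7.1]
opening: 0.028
gripper_force: 30.0
clock: 33.72
tool_pos: [0.533, 0.1232, 0.0087]
orientation: [166.1, -0.1, -85.8]
force: [-7.5, -0.7, 16.8]
opening: 0.0276
gripper_force: 30.0
```

```bash
python3 -m inch '0 0 -.006 0 0 0;0 0 -.008 0 0 0;0 0 -.008 0 0 0;0 0 -.008 0 0 0;0 0 -.008 0 0 0' .136
python3 -m inch '0 0 -.02 0 0 0;0 0 -.04 0 0 0;0 0 -.06 0 0 0;0 .005 -.1 0 0 0;0 .02 -.15 0 0 0;0 .03 -.2 0 0 0;0 .05 -.25 0 0 0;0 .06 -.3 0 0 0;0 .07 -.33 0 0 0;0 .07 -.33 0 0 0'
python3 - <<'E'
from h import *
o=get_obs();print(o["force"],o["tool_pos"],boxgo([-.011,.06,.10]),boxgo([-.19,.0,.20]))
W=cam("wrist");snapshot("wrist");b=np.load("box.npy")
def inbox(P):
    c,s=np.cos(b[2]),np.sin(b[2]);d=np.array(P)[:2]-b[:2];return [c*d[0]+s*d[1],-s*d[0]+c*d[1]]
for d in cut_out("wrist","module1")[:4]:
    ys,xs=np.nonzero(d["pixels"]);g=back(W,np.c_[xs,ys],.058)
    q=np.array([inbox(p) for p in g]);print(round(d["p"],2),np.round(d["rect"]),np.round(q.min(0)*1e3),np.round(q.max(0)*1e3), np.round(cv2.minAreaRect((q*1e3).astype(np.float32))[2],1))
E
```

```text
clock: 34.13
tool_pos: [0.5337, 0.1234, 0.0086]
orientation: [166.1, -0.1, -85.8]
force: [-1.2, -0.6, 3.4]
opening: 0.0377
gripper_force: 2.2
clock: 34.97
tool_pos: [0.5386, 0.1242, 0.1126]
orientation: [166.4, -0.0, -85.8]
force: [0.4, -0.1, 0.3]
opening: 0.0381
gripper_force: 0.0
[ 0.38623624 -0.12803063  0.33772854] [0.53860422 0.12418156 0.11258036] [-0.0047 -0.0787  0.0241  0.0757  0.     -0.0006] [ 0.5917 -0.1957 -0.3472  0.0757  0.     -0.0006]
0.64 [282. 143.  39. 138.] [-61.  63.] [57. 93.] 89.8
0.6 [  0.   0. 474. 347.] [-147. -133.] [127. 241.] 89.8
```

```bash
python3 -m inch '.1 -.02 0 0 0 0;.2 -.04 0 0 0 0;.3 -.07 -.05 .02 0 0;.4 -.1 -.1 .04 0 0;.5 -.14 -.2 .06 0 0;.59 -.195 -.34 .076 0 0;.59 -.195 -.34 .076 0 0;.59 -.195 -.34 .076 0 0;.59 -.195 -.34 .076 0 0' -.14
python3 - <<'E'
from h import *
print(go([.46,-.25,.25],-14),get_obs()["orientation"]);snapshot("side");print(pts("side","lid_handle"))
E
```

```text
clock: 35.82
tool_pos: [0.6306, -0.0473, 0.1941]
orientation: [179.7, -0.1, -85.9]
force: [-0.1, 0.6, -0.8]
opening: 0.0499
gripper_force: 0.0
[ 6.336e-01  6.162e-01 -1.826e-01  1.600e-03  6.000e-04 -3.995e-01] [ 1.79722972e+02 -7.09907694e-02 -8.59129643e+01]
[(array([276.8, 154.2]), 0.83)]
```

```bash
python3 -m inch '.07 .07 -.02 0 0 -.04;.14 .14 -.04 0 0 -.08;.21 .21 -.07 0 0 -.12;.28 .28 -.1 0 0 -.16;.35 .35 -.13 0 0 -.2;.42 .42 -.15 0 0 -.24;.5 .48 -.18 0 0 -.28;.57 .55 -.18 0 0 -.32;.634 .616 -.18 0 0 -.36;.634 .616 -.18 0 0 -.4'
python3 -m inch '0 0 0 0 0 0;0 0 0 0 0 0;0 0 0 0 0 0'
cat >> h.py <<'E'
def look():
    W=cam("wrist");snapshot("wrist")
    for d in cut_out("wrist","module1"):
        c,s,a=modpose(W,d["pixels"]);a=(a+90)%180-90
        if d["p"]>.4 and c[0]<.68 and -.37<c[1]<-.1: 
            q=np.array(c)+.01*np.array([np.cos(np.radians(a)),np.sin(np.radians(a))])
            print(round(d["p"],2),np.round(d["rect"]).astype(int),np.round(c,4),np.round(s,3),"yaw",round(a,1),"go",go([*q,.05],a))
E
python3 -c "
from h import *
look();print(get_obs()['tool_pos'])"
```

```text
clock: 36.75
tool_pos: [0.4574, -0.2513, 0.2489]
orientation: [179.8, 0.3, -13.9]
force: [-1.3, 0.7, 0.0]
opening: 0.0498
gripper_force: 0.0
clock: 37.0
tool_pos: [0.4608, -0.2491, 0.2491]
orientation: [179.8, 0.3, -14.4]
force: [-0.2, -0.4, -0.4]
opening: 0.0499
gripper_force: 0.0
0.95 [227  16  36 106] [ 0.5951 -0.1879] [0.033 0.12 ] yaw -11.4 go [ 0.4191 -0.3119  0.6617  0.0009  0.0014 -0.0162]
0.71 [320   0  26  97] [ 0.5906 -0.293 ] [0.028 0.107] yaw -11.2 go [ 0.4911  0.0315  0.6624  0.0009  0.0014 -0.0169]
0.69 [346 110  27  96] [ 0.4541 -0.2964] [0.03  0.119] yaw -14.1 go [ 0.0529  0.1563  0.6647  0.0009  0.0014 -0.0009]
0.61 [402 225  26  34] [ 0.3199 -0.3511] [0.045 0.03 ] yaw 10.1 go [-3.384e-01  4.297e-01  6.672e-01  6.000e-04  1.600e-03 -1.356e-01]
[ 0.46096793 -0.24911716  0.24934195]
```

```bash
python3 -m inch '.053 .156 .13 .001 .0014 0;.053 .156 .26 .001 .0014 0;.053 .156 .39 .001 .0014 0;.053 .156 .52 .001 .0014 0;.053 .156 .64 .001 .0014 0;.053 .156 .74 .001 .0014 0;.053 .156 .81 .001 .0014 0;.053 .156 .86 .001 .0014 0;.053 .156 .89 .001 .0014 0;.053 .156 .905 .001 .0014 0' -.14
python3 -m inch '0 0 0 0 0 0;0 0 0 0 0 0;0 0 0 0 0 0'
python3 -m inch '0 0 0 0 0 0;0 0 0 0 0 0;0 0 0 0 0 0;0 0 0 0 0 0;0 0 0 0 0 0;0 0 0 0 0 0' 1
```

```text
clock: 37.93
tool_pos: [0.463, -0.2991, -0.0231]
orientation: [-180.0, 0.1, -14.2]
force: [0.6, 0.8, -0.2]
opening: 0.0499
gripper_force: 0.0
clock: 38.18
tool_pos: [0.4644, -0.2998, -0.0204]
orientation: [-180.0, -0.2, -14.2]
force: [-0.2, 0.0, 0.0]
opening: 0.0496
gripper_force: 0.0
clock: 38.68
tool_pos: [0.4636, -0.2999, -0.021]
orientation: [-180.0, -0.1, -14.2]
force: [-0.9, 0.3, 5.8]
opening: 0.0281
gripper_force: 30.0
```

```bash
python3 -m inch '0 0 -.05 0 0 0;0 0 -.12 0 0 0;0 0 -.24 0 0 0;0 0 -.36 0 0 0;0 0 -.48 0 0 0;0 0 -.58 0 0 .03;0 0 -.66 0 0 .06;0 0 -.7 0 0 .1;0 0 -.7 0 0 .14;0 0 -.7 0 0 .14'
python3 - <<'E'
from h import *
print(get_obs()["gripper_force"],boxgo([-.2,.027,.15]))
E
```

```text
clock: 39.52
tool_pos: [0.4634, -0.2995, 0.1891]
orientation: [-179.9, -0.1, -39.8]
force: [-1.2, -0.7, -1.8]
opening: 0.0277
gripper_force: 30.0
29.988458454608917 [-1.459e-01 -9.221e-01  1.317e-01 -8.000e-04 -3.000e-04  2.552e-01]
```

```bash
python3 -m inch '-.01 -.1 0 0 0 .03;-.03 -.2 0 0 0 .06;-.05 -.32 0 0 0 .09;-.07 -.44 0 0 0 .12;-.09 -.56 .02 0 0 .15;-.11 -.68 .05 0 0 .18;-.13 -.8 .08 0 0 .21;-.146 -.9 .13 0 0 .24;-.146 -.922 .13 0 0 .255;-.146 -.922 .13 0 0 .255'
python3 -m inch '0 0 .05 0 0 0;0 0 .1 0 0 0;0 0 .1 0 0 0'
python3 - <<'E'
from h import *
print(get_obs()["orientation"],boxgo([-.011,.027,.11]),boxgo([-.011,.027,.005]))
E
```

```text
clock: 40.35
tool_pos: [0.6047, -0.0561, 0.1468]
orientation: [179.8, -0.0, -85.1]
force: [-0.3, -0.2, -1.4]
opening: 0.028
gripper_force: 30.0
clock: 40.6
tool_pos: [0.6023, -0.0587, 0.1162]
orientation: [179.7, 0.0, -85.1]
force: [-1.1, -0.6, -1.3]
opening: 0.0278
gripper_force: 30.0
[ 1.79729462e+02  1.72977738e-02 -8.51225691e+01] [-6.282e-01 -2.130e-02  2.070e-02  1.500e-03  1.000e-04  3.200e-03] [-6.280e-01 -2.290e-02  3.707e-01  1.500e-03  1.000e-04  3.200e-03]
```

```bash
python3 -m inch '-.08 -.026 .01 .0015 0 .0032;-.16 -.026 .02 .0015 0 .0032;-.24 -.026 .02 .0015 0 .0032;-.32 -.026 .02 .0015 0 .0032;-.4 -.026 .02 .0015 0 .0032;-.48 -.026 .02 .0015 0 .0032;-.55 -.026 .02 .0015 0 .0032;-.6 -.026 .02 .0015 0 .0032;-.628 -.026 .02 .0015 0 .0032;-.628 -.026 .02 .0015 0 .0032'
python3 - <<'E'
from h import *
o=get_obs();print(o["force"],boxgo([-.011,.026,.009]))
E
```

```text
clock: 41.43
tool_pos: [0.5974, 0.1312, 0.1139]
orientation: [-179.7, 0.0, -85.7]
force: [0.2, -0.4, -1.2]
opening: 0.0279
gripper_force: 30.0
[ 0.22185399 -0.39630682 -1.23711901] [ 4.100e-03  1.520e-02  3.496e-01 -1.900e-03  0.000e+00 -2.000e-04]
```

```bash
python3 -m inch '0 0 .05 0 0 0;0 0 .1 0 0 0;0 0 .1 0 0 0;0 0 .1 0 0 0'
python3 - <<'E'
from h import *
o=get_obs();print(o["force"],boxgo([-.011,.026,.009]))
E
```

```text
clock: 41.77
tool_pos: [0.5969, 0.1288, 0.0831]
orientation: [-179.8, -0.1, -85.9]
force: [-0.1, -1.1, -1.4]
opening: 0.0277
gripper_force: 30.0
[-0.0700778  -1.10858191 -1.40377932] [-0.004   0.0118  0.2471 -0.0012 -0.0003 -0.0012]
```

```bash
python3 -m inch '-.003 .006 0 -.001 0 -.001;-.003 .011 .02 -.001 0 -.001;-.003 .011 .07 -.001 0 -.001;-.003 .011 .12 -.001 0 -.001;-.003 .011 .16 -.001 0 -.001;-.003 .011 .2 -.001 0 -.001;-.003 .011 .23 -.001 0 -.001;-.003 .011 .245 -.001 0 -.001;-.003 .011 .245 -.001 0 -.001'
python3 -m inch '0 0 .004 0 0 0;0 0 .008 0 0 0;0 0 .008 0 0 0'
python3 -c "
from h import *
print(boxgo([-.011,.026,.009]))"
python3 -m inch '0 0 .004 0 0 0;0 0 .006 0 0 0;0 0 .006 0 0 0'
```

```text
clock: 42.52
tool_pos: [0.594, 0.1306, 0.0091]
orientation: [-179.9, -0.0, -85.7]
force: [-0.7, -1.4, -2.1]
opening: 0.028
gripper_force: 30.0
clock: 42.77
tool_pos: [0.595, 0.1311, 0.0082]
orientation: [-179.8, 0.0, -85.7]
force: [0.1, -1.2, -1.9]
opening: 0.0279
gripper_force: 30.0
[ 0.0043  0.0052 -0.0028 -0.0011  0.0001 -0.    ]
clock: 43.02
tool_pos: [0.5952, 0.1312, 0.007]
orientation: [-179.8, 0.0, -85.7]
force: [-1.6, -0.6, 5.4]
opening: 0.0277
gripper_force: 30.0
```

```bash
python3 -m inch '0 0 -.003 0 0 0;0 0 -.003 0 0 0;0 0 -.003 0 0 0;0 0 -.003 0 0 0;0 0 -.05 0 0 0;0 0 -.12 0 0 0;0 0 -.2 0 0 0;0 0 -.28 0 0 0;0 0 -.36 0 0 0;0 0 -.36 0 0 0' .284
cat >> h.py <<'E'
def bays(c="wrist"):
    W=cam(c);snapshot(c);b=np.load("box.npy")
    for d in cut_out(c,"module1"):
        ys,xs=np.nonzero(d["pixels"]);g=back(W,np.c_[xs,ys],.058)[:,:2]-b[:2]
        q=g@np.array([[np.cos(b[2]),-np.sin(b[2])],[np.sin(b[2]),np.cos(b[2])]])*1e3
        if abs(q.mean(0)).max()<120: print(c,round(d["p"],2),np.round(q.min(0)),np.round(q.max(0)),np.round(cv2.minAreaRect(q.astype(np.float32)),1) if 0 else cv2.minAreaRect(q.astype(np.float32)))
E
python3 - <<'E'
from h import *
bays();bays("top");print(get_obs()["force"])
E
```

```text
clock: 43.85
tool_pos: [0.5973, 0.132, 0.1192]
orientation: [-179.4, 0.1, -85.6]
force: [0.9, 0.4, 0.9]
opening: 0.0312
gripper_force: 0.0
wrist 0.91 [-61.  10.] [60. 39.] ((-0.0819549560546875, 24.502151489257812), (28.36333465576172, 121.1834945678711), 89.94509887695312)
wrist 0.69 [-62.  62.] [31. 94.] ((-15.516754150390625, 77.75106048583984), (93.74393463134766, 32.13812255859375), 0.48358505964279175)
top 0.88 [-62.  68.] [ 52. 100.] ((-4.982265472412109, 83.7281494140625), (31.14875602722168, 114.57793426513672), 89.71626281738281)
top 0.55 [-59.  12.] [60. 44.] ((0.498260498046875, 26.898151397705078), (31.488426208496094, 118.24967193603516), 89.00123596191406)
top 0.22 [-154. -137.] [150. 210.] ((-1.765869140625, 36.145751953125), (346.92120361328125, 303.5041198730469), 89.89888000488281)
[-0.095134    0.06372915  0.23173568]
```

Bays 1 and 2 are filled, flat and aligned. Back to the mat for the third module.

```bash
python3 -m inch '.1 0 0 0 0 0;.2 0 0 0 0 0;.3 0 -.05 0 0 0;.4 0 -.1 0 0 0;.5 0 -.2 0 0 0;.6 0 -.3 0 0 0;.65 0 -.35 0 0 0;.65 0 -.35 0 0 0' -.14
python3 -m inch '.1 .02 0 0 0 -.04;.2 .04 0 0 0 -.08;.3 .08 0 0 0 -.12;.38 .12 0 0 0 -.16;.46 .16 0 0 0 -.2;.5 .2 0 0 0 -.24;.5 .2 0 0 0 -.28;.5 .2 0 0 0 -.32;.5 .2 0 0 0 -.36;.5 .2 0 0 0 -.4'
python3 -m inch '0 0 0 0 0 0;0 0 0 0 0 0;0 0 0 0 0 0'
python3 -c "
from h import *
look();print(get_obs()['tool_pos'])"
```

```text
clock: 44.72
tool_pos: [0.6103, -0.0667, 0.222]
orientation: [-179.6, -0.1, -85.8]
force: [0.2, -0.1, 1.1]
opening: 0.0497
gripper_force: 0.0
clock: 45.55
tool_pos: [0.5594, -0.2173, 0.2168]
orientation: [-180.0, 0.0, -13.8]
force: [0.1, -0.6, 0.1]
opening: 0.0497
gripper_force: 0.0
clock: 45.8
tool_pos: [0.5599, -0.2173, 0.2178]
orientation: [-180.0, -0.1, -14.3]
force: [0.4, -0.5, -0.7]
opening: 0.05
gripper_force: 0.0
0.72 [276  96  28  99] [ 0.5965 -0.1873] [0.029 0.118] yaw -11.9 go [ 1.254e-01 -1.283e-01  5.612e-01 -2.000e-04 -6.000e-04 -1.280e-02]
0.59 [391  23  28 114] [ 0.6329 -0.3293] [0.033 0.119] yaw -9.8 go [ 3.592e-01  2.994e-01  5.613e-01 -2.000e-04 -6.000e-04 -2.470e-02]
[ 0.56002025 -0.21743253  0.21826792]
```

The fourth module has been knocked aside to about (0.633, -0.329). I take the third now.

```bash
python3 -m inch '.125 -.128 .1 0 0 -.013;.125 -.128 .2 0 0 -.013;.125 -.128 .32 0 0 -.013;.125 -.128 .44 0 0 -.013;.125 -.128 .56 0 0 -.013;.125 -.128 .66 0 0 -.013;.125 -.128 .73 0 0 -.013;.125 -.128 .77 0 0 -.013;.125 -.128 .79 0 0 -.013;.125 -.128 .803 0 0 -.013' -.14
python3 -m inch '0 0 0 0 0 0;0 0 0 0 0 0;0 0 0 0 0 0'
python3 -m inch '0 0 0 0 0 0;0 0 0 0 0 0;0 0 0 0 0 0;0 0 0 0 0 0;0 0 0 0 0 0;0 0 0 0 0 0' 1
python3 -m inch '0 0 -.05 0 0 0;0 0 -.12 0 0 0;0 0 -.24 0 0 0;0 0 -.36 0 0 0;0 0 -.48 0 0 0;0 0 -.58 0 0 .03;0 0 -.66 0 0 .06;0 0 -.7 0 0 .1;0 0 -.7 0 0 .14;0 0 -.7 0 0 .14'
python3 - <<'E'
from h import *
print(get_obs()["gripper_force"],boxgo([-.2,-.029,.13]))
E
```

```text
clock: 46.73
tool_pos: [0.6067, -0.1895, -0.0223]
orientation: [-180.0, -0.1, -11.8]
force: [0.4, -1.1, 0.3]
opening: 0.0502
gripper_force: 0.0
clock: 46.98
tool_pos: [0.6076, -0.1895, -0.0205]
orientation: [-179.9, -0.3, -11.7]
force: [0.9, -0.8, 0.5]
opening: 0.05
gripper_force: 0.0
clock: 47.48
tool_pos: [0.6066, -0.1895, -0.0217]
orientation: [-180.0, -0.2, -11.7]
force: [-1.7, 0.9, 3.8]
opening: 0.0278
gripper_force: 30.0
clock: 48.32
tool_pos: [0.6061, -0.1893, 0.1888]
orientation: [-179.8, -0.2, -37.3]
force: [-0.4, 0.2, -2.9]
opening: 0.0275
gripper_force: 30.0
30.000616014003754 [-0.1228 -0.4707  0.197  -0.0013 -0.0005  0.2689]
```

```bash
python3 -m inch '-.01 -.06 0 0 0 .03;-.03 -.12 0 0 0 .06;-.05 -.18 .02 0 0 .09;-.07 -.24 .04 0 0 .12;-.09 -.3 .07 0 0 .15;-.11 -.36 .1 0 0 .18;-.12 -.42 .13 0 0 .21;-.123 -.47 .16 0 0 .24;-.123 -.47 .19 0 0 .268;-.123 -.47 .197 0 0 .268'
python3 -m inch '0 0 .02 0 0 0;0 0 .03 0 0 0;0 0 .03 0 0 0;0 0 .03 0 0 0'
python3 - <<'E'
from h import *
print(get_obs()["orientation"],boxgo([-.011,-.029,.11]))
E
```

```text
clock: 49.15
tool_pos: [0.6598, -0.0537, 0.1257]
orientation: [179.9, 0.0, -85.1]
force: [-0.7, -0.3, -3.0]
opening: 0.0276
gripper_force: 30.0
clock: 49.48
tool_pos: [0.6612, -0.0551, 0.1202]
orientation: [-179.9, -0.0, -85.1]
force: [-0.2, -0.0, -2.1]
opening: 0.028
gripper_force: 30.0
[-1.79850811e+02 -1.12409290e-02 -8.51039970e+01] [-6.311e-01 -1.140e-02  3.390e-02 -8.000e-04 -1.000e-04  3.300e-03]
```

```bash
python3 -m inch '-.08 -.011 .01 0 0 .0033;-.16 -.011 .02 0 0 .0033;-.24 -.011 .03 0 0 .0033;-.32 -.011 .03 0 0 .0033;-.4 -.011 .03 0 0 .0033;-.48 -.011 .03 0 0 .0033;-.55 -.011 .03 0 0 .0033;-.6 -.011 .03 0 0 .0033;-.631 -.011 .03 0 0 .0033;-.631 -.011 .03 0 0 .0033'
python3 -m inch '0 0 .05 0 0 0;0 0 .1 0 0 0;0 0 .1 0 0 0;0 0 .1 0 0 0'
python3 - <<'E'
from h import *
o=get_obs();print(o["force"],boxgo([-.011,-.029,.009]))
E
```

```text
clock: 50.32
tool_pos: [0.6489, 0.1357, 0.1114]
orientation: [-179.8, 0.0, -85.7]
force: [0.9, -0.2, -1.5]
opening: 0.0281
gripper_force: 30.0
clock: 50.65
tool_pos: [0.6483, 0.1329, 0.0806]
orientation: [-179.9, -0.0, -85.8]
force: [-1.0, -1.1, -1.4]
opening: 0.0276
gripper_force: 30.0
[-0.98373716 -1.14704454 -1.42763199] [-3.100e-03 -5.000e-04  2.387e-01 -3.000e-04 -2.000e-04 -7.000e-04]
```

```bash
python3 -m inch '-.003 0 .02 0 0 0;-.003 0 .06 0 0 0;-.003 0 .1 0 0 0;-.003 0 .14 0 0 0;-.003 0 .18 0 0 0;-.003 0 .21 0 0 0;-.003 0 .23 0 0 0;-.003 0 .239 0 0 0;-.003 0 .239 0 0 0'
python3 -m inch '0 0 .004 0 0 0;0 0 .008 0 0 0;0 0 .008 0 0 0'
python3 -c "
from h import *
print(boxgo([-.011,-.029,.009]))"
python3 -m inch '0 0 .004 0 0 0;0 0 .006 0 0 0;0 0 .006 0 0 0'
```

```text
clock: 51.4
tool_pos: [0.6485, 0.135, 0.0083]
orientation: [-179.9, -0.0, -85.8]
force: [-0.3, -0.1, -2.4]
opening: 0.0277
gripper_force: 30.0
clock: 51.65
tool_pos: [0.6493, 0.1354, 0.0073]
orientation: [-179.8, 0.0, -85.8]
force: [-0.1, -0.6, -1.7]
opening: 0.0276
gripper_force: 30.0
[ 0.0051  0.0031 -0.0056 -0.0011  0.0001 -0.0004]
clock: 51.9
tool_pos: [0.6495, 0.1355, 0.0064]
orientation: [-179.8, 0.0, -85.8]
force: [-1.9, -0.2, 5.1]
opening: 0.0277
gripper_force: 30.0
```

```bash
python3 -m inch '0 0 -.003 0 0 0;0 0 -.003 0 0 0;0 0 -.003 0 0 0;0 0 -.003 0 0 0;0 0 -.05 0 0 0;0 0 -.12 0 0 0;0 0 -.2 0 0 0;0 0 -.28 0 0 0;0 0 -.36 0 0 0;0 0 -.36 0 0 0' .284
python3 -c "
from h import *
bays()"
python3 -m inch '.1 0 0 0 0 0;.2 0 0 0 0 0;.3 0 -.05 0 0 0;.4 0 -.1 0 0 0;.5 0 -.2 0 0 0;.6 0 -.3 0 0 0;.65 0 -.35 0 0 0;.65 0 -.35 0 0 0' -.14
python3 -m inch '.1 .02 0 0 0 -.04;.2 .04 0 0 0 -.08;.3 .08 0 0 0 -.12;.4 .12 0 0 0 -.16;.5 .16 0 0 0 -.2;.6 .2 0 0 0 -.24;.7 .2 0 0 0 -.28;.75 .2 0 0 0 -.32;.75 .2 0 0 0 -.36;.75 .2 0 0 0 -.4'
python3 -m inch '0 0 0 0 0 0;0 0 0 0 0 0;0 0 0 0 0 0'
python3 -c "
from h import *
look();print(get_obs()['tool_pos'])"
```

```text
clock: 52.73
tool_pos: [0.6517, 0.1361, 0.1188]
orientation: [-179.4, 0.1, -85.7]
force: [1.1, 0.0, 0.6]
opening: 0.0312
gripper_force: 0.0
wrist 0.82 [-60. -45.] [ 61. -16.] ((0.60858154296875, -30.436573028564453), (29.180017471313477, 121.14691162109375), 89.89299011230469)
wrist 0.8 [-60.   6.] [31. 37.] ((-14.415082931518555, 21.693613052368164), (30.905532836914062, 91.24858093261719), 89.80182647705078)
wrist 0.71 [-148. -144.] [135. 236.] ((-6.90142822265625, 45.80946350097656), (380.150390625, 281.2173156738281), 89.62040710449219)
wrist 0.66 [-62.  57.] [31. 93.] ((-15.366119384765625, 75.2480697631836), (92.61685180664062, 36.07853317260742), 0.25629347562789917)
clock: 53.5
tool_pos: [0.6644, -0.0627, 0.2215]
orientation: [-179.6, -0.1, -85.9]
force: [0.4, 0.2, -0.0]
opening: 0.0496
gripper_force: 0.0
clock: 54.33
tool_pos: [0.6186, -0.2888, 0.2153]
orientation: [-179.9, 0.1, -13.9]
force: [0.3, 0.4, -1.0]
opening: 0.0499
gripper_force: 0.0
clock: 54.58
tool_pos: [0.6193, -0.2875, 0.217]
orientation: [-180.0, -0.1, -14.4]
force: [-0.0, 0.4, 0.7]
opening: 0.0503
gripper_force: 0.0
0.9 [344  98  23 100] [ 0.6327 -0.3304] [0.03  0.119] yaw -11.7 go [ 1.100e-01  1.264e-01  5.587e-01 -2.000e-04 -6.000e-04 -1.460e-02]
[ 0.61949488 -0.28760785  0.21757721]
```

The third module sits in bay 3 (y -30). Before the fourth, I check how far the gripper body stays from the flux bottle.

Run:
```python
from h import *
for c in("wrist","top","side"):
    C=cam(c);snapshot(c)
    print(c,[(np.round(back(C,[d["uv"]],0)[0],3),round(d["p"],2)) for d in landmark_of(c,"flux_bottle")[:2]],[(np.round(d["rect"]),round(d["p"],2)) for d in boxes_of(c,"flux_bottle")[:2]])
    if c!="wrist":
        for x in(.62,.66,.70):print(np.round(proj(C,[[x,-.43,0],[x,-.43,.12]]),0).tolist())
```

```text
wrist [(array([ 0.675, -0.41 ,  0.   ]), 0.61)] [(array([393.,  74.,  68.,  51.]), 0.93), (array([  0., 108., 142., 238.]), 0.74)]
top [(array([ 0.669, -0.422,  0.   ]), 0.6)] [(array([461., 158.,  16.,  11.]), 0.54)]
[[472.0, 180.0], [490.0, 170.0]]
[[471.0, 167.0], [489.0, 155.0]]
[[471.0, 154.0], [488.0, 140.0]]
side [(array([ 0.671, -0.434,  0.   ]), 0.79)] [(array([284., 124.,  16.,  39.]), 0.81)]
[[306.0, 157.0], [305.0, 124.0]]
[[294.0, 157.0], [293.0, 124.0]]
[[283.0, 157.0], [280.0, 124.0]]
```

The bottle at (0.671, -0.42) would touch the gripper body, so I'll grip this module off-centre, carry it to the middle of the mat, and regrip it there.

Run:
```python
from h import *
print(go([.6151,-.3267,-.0215],-11.7))
```

```text
[ 1.500e-02  1.289e-01  7.986e-01 -2.000e-04 -9.000e-04 -1.370e-02]
```

```bash
python3 -m inch '.015 .129 .1 0 0 -.014;.015 .129 .2 0 0 -.014;.015 .129 .32 0 0 -.014;.015 .129 .44 0 0 -.014;.015 .129 .56 0 0 -.014;.015 .129 .66 0 0 -.014;.015 .129 .73 0 0 -.014;.015 .129 .77 0 0 -.014;.015 .129 .79 0 0 -.014;.015 .129 .799 0 0 -.014' -.14
python3 -m inch '0 0 0 0 0 0;0 0 0 0 0 0;0 0 0 0 0 0'
python3 -m inch '0 0 0 0 0 0;0 0 0 0 0 0;0 0 0 0 0 0;0 0 0 0 0 0;0 0 0 0 0 0;0 0 0 0 0 0' 1
python3 -m inch '0 0 -.03 0 0 0;0 0 -.06 0 0 0;0 0 -.1 0 0 0;-.05 -.05 -.1 0 0 0;-.1 -.1 -.1 0 0 0;-.15 -.15 -.1 0 0 0;-.2 -.2 -.1 0 0 0;-.25 -.25 -.1 0 0 0;-.25 -.25 -.1 0 0 0'
python3 -m inch '0 0 .03 0 0 0;0 0 .06 0 0 0;0 0 .08 0 0 0;0 0 .09 0 0 0;0 0 .098 0 0 0;0 0 .098 0 0 0;0 0 .098 0 0 0'
```

```text
clock: 55.97
tool_pos: [0.6151, -0.3268, -0.0221]
orientation: [-180.0, -0.1, -11.6]
force: [0.4, -0.0, 0.4]
opening: 0.05
gripper_force: 0.0
clock: 56.22
tool_pos: [0.6161, -0.327, -0.02]
orientation: [-180.0, -0.3, -11.6]
force: [-0.0, 1.0, -0.1]
opening: 0.0498
gripper_force: 0.0
clock: 56.72
tool_pos: [0.6151, -0.327, -0.0212]
orientation: [-180.0, -0.2, -11.6]
force: [-1.2, -0.5, 4.7]
opening: 0.028
gripper_force: 30.0
clock: 57.47
tool_pos: [0.5546, -0.2356, 0.0093]
orientation: [-179.9, -0.1, -11.6]
force: [-0.2, 0.1, -2.8]
opening: 0.0276
gripper_force: 30.0
clock: 58.05
tool_pos: [0.5562, -0.2386, -0.0212]
orientation: [-180.0, -0.1, -11.7]
force: [-3.8, 2.1, 5.2]
opening: 0.0278
gripper_force: 30.0
```

```bash
python3 -m inch '0 0 0 0 0 0;0 0 0 0 0 0;0 0 0 0 0 0;0 0 0 0 0 0;0 0 -.1 0 0 0;0 0 -.2 0 0 0;0 0 -.35 0 0 0;-.1 0 -.5 0 0 0;-.2 0 -.6 0 0 0;-.2 0 -.6 0 0 0' -.14
python3 -m inch '0 0 0 0 0 0;0 0 0 0 0 0;0 0 0 0 0 0'
python3 -c "
from h import *
look();print(get_obs()['tool_pos'])"
```

```text
clock: 58.88
tool_pos: [0.4971, -0.2262, 0.1634]
orientation: [-180.0, -0.5, -11.6]
force: [-0.2, -0.2, -0.6]
opening: 0.0499
gripper_force: 0.0
clock: 59.13
tool_pos: [0.4975, -0.226, 0.158]
orientation: [-180.0, -0.1, -11.6]
force: [0.8, -0.4, -0.3]
opening: 0.0501
gripper_force: 0.0
0.88 [308  36  32 128] [ 0.574  -0.2413] [0.029 0.12 ] yaw -11.7 go [ 2.937e-01 -1.300e-03  3.573e-01 -1.000e-04 -1.000e-04  4.000e-04]
[ 0.49732564 -0.22601122  0.15715043]
```

```bash
python3 -m inch '.1 -.001 0 0 0 0;.2 -.001 .05 0 0 0;.28 -.001 .1 0 0 0;.294 -.001 .2 0 0 0;.294 -.001 .3 0 0 0;.294 -.001 .4 0 0 0;.294 -.001 .48 0 0 0;.294 -.001 .54 0 0 0;.294 -.001 .58 0 0 0;.294 -.001 .596 0 0 0' -.14
python3 -m inch '0 0 0 0 0 0;0 0 0 0 0 0;0 0 0 0 0 0'
python3 -m inch '0 0 0 0 0 0;0 0 0 0 0 0;0 0 0 0 0 0;0 0 0 0 0 0;0 0 0 0 0 0;0 0 0 0 0 0' 1
python3 -m inch '0 0 -.05 0 0 0;0 0 -.12 0 0 0;0 0 -.24 0 0 0;0 0 -.36 0 0 0;0 0 -.48 0 0 0;0 0 -.58 0 0 .03;0 0 -.66 0 0 .06;0 0 -.7 0 0 .1;0 0 -.7 0 0 .14;0 0 -.7 0 0 .14'
python3 - <<'E'
from h import *
print(get_obs()["gripper_force"],boxgo([-.2,-.082,.13]))
E
```

```text
clock: 60.07
tool_pos: [0.5827, -0.2433, -0.0235]
orientation: [-180.0, 0.1, -11.7]
force: [0.2, -0.2, 0.4]
opening: 0.0498
gripper_force: 0.0
clock: 60.32
tool_pos: [0.5854, -0.2437, -0.0188]
orientation: [-180.0, -0.3, -11.6]
force: [0.7, 0.1, 1.4]
opening: 0.0501
gripper_force: 0.0
clock: 60.82
tool_pos: [0.5846, -0.2436, -0.0194]
orientation: [-180.0, -0.2, -11.6]
force: [-2.0, 0.6, 4.6]
opening: 0.0276
gripper_force: 30.0
clock: 61.65
tool_pos: [0.584, -0.2433, 0.1907]
orientation: [-179.8, -0.2, -37.2]
force: [0.8, 0.7, -2.2]
opening: 0.0278
gripper_force: 30.0
30.000596344470978 [-3.950e-02 -7.759e-01  2.045e-01 -1.300e-03 -5.000e-04  2.695e-01]
```

```bash
python3 -m inch '0 -.09 0 0 0 .03;-.01 -.18 0 0 0 .06;-.01 -.28 .02 0 0 .09;-.02 -.38 .04 0 0 .12;-.02 -.48 .07 0 0 .15;-.03 -.58 .1 0 0 .18;-.03 -.67 .13 0 0 .21;-.04 -.74 .16 0 0 .24;-.04 -.776 .19 0 0 .269;-.04 -.776 .2 0 0 .269'
python3 -m inch '0 0 .02 0 0 0;0 0 .03 0 0 0;0 0 .03 0 0 0;0 0 .03 0 0 0'
python3 - <<'E'
from h import *
print(get_obs()["orientation"],boxgo([-.011,-.0825,.11]))
E
```

```text
clock: 62.48
tool_pos: [0.7134, -0.0476, 0.1265]
orientation: [179.9, 0.0, -85.2]
force: [0.5, -0.5, -1.5]
opening: 0.0278
gripper_force: 30.0
clock: 62.82
tool_pos: [0.7136, -0.0509, 0.1215]
orientation: [-179.9, -0.0, -85.2]
force: [0.3, -0.1, -1.5]
opening: 0.0276
gripper_force: 30.0
[-1.79859285e+02 -1.27388300e-02 -8.52089970e+01] [-6.301e-01 -1.320e-02  3.820e-02 -8.000e-04 -1.000e-04  2.700e-03]
```

```bash
python3 -m inch '-.08 -.013 .01 0 0 .0027;-.16 -.013 .02 0 0 .0027;-.24 -.013 .03 0 0 .0027;-.32 -.013 .03 0 0 .0027;-.4 -.013 .03 0 0 .0027;-.48 -.013 .03 0 0 .0027;-.55 -.013 .03 0 0 .0027;-.6 -.013 .03 0 0 .0027;-.63 -.013 .03 0 0 .0027;-.63 -.013 .03 0 0 .0027'
python3 -m inch '0 0 .05 0 0 0;0 0 .1 0 0 0;0 0 .1 0 0 0;0 0 .1 0 0 0'
python3 - <<'E'
from h import *
o=get_obs();print(o["force"],boxgo([-.011,-.0825,.011]))
E
```

```text
clock: 63.65
tool_pos: [0.7023, 0.14, 0.1128]
orientation: [-179.8, 0.0, -85.6]
force: [-0.1, 0.0, -1.3]
opening: 0.0277
gripper_force: 30.0
clock: 63.98
tool_pos: [0.7019, 0.1372, 0.0818]
orientation: [-180.0, -0.1, -85.8]
force: [-0.0, -0.4, -1.1]
opening: 0.0278
gripper_force: 30.0
[-0.00126012 -0.38855765 -1.05723419] [-0.0023  0.0005  0.2361 -0.0003 -0.0003 -0.0005]
```

```bash
python3 -m inch '-.002 0 .02 0 0 0;-.002 0 .06 0 0 0;-.002 0 .1 0 0 0;-.002 0 .14 0 0 0;-.002 0 .18 0 0 0;-.002 0 .21 0 0 0;-.002 0 .23 0 0 0;-.002 0 .236 0 0 0;-.002 0 .236 0 0 0'
python3 -m inch '0 0 .004 0 0 0;0 0 .006 0 0 0;0 0 .006 0 0 0'
python3 -m inch '0 0 .004 0 0 0;0 0 .006 0 0 0;0 0 .006 0 0 0'
python3 -c "
from h import *
print(boxgo([-.011,-.0825,.009]))"
```

```text
clock: 64.73
tool_pos: [0.7022, 0.1392, 0.0108]
orientation: [-179.9, -0.0, -85.7]
force: [-1.2, -0.6, -2.1]
opening: 0.0276
gripper_force: 30.0
clock: 64.98
tool_pos: [0.7028, 0.1394, 0.0104]
orientation: [-179.8, 0.0, -85.7]
force: [-0.2, 0.2, -2.5]
opening: 0.0278
gripper_force: 30.0
clock: 65.23
tool_pos: [0.7029, 0.1394, 0.0088]
orientation: [-179.8, 0.0, -85.7]
force: [-1.2, -0.7, 1.8]
opening: 0.0276
gripper_force: 30.0
[ 0.0051  0.004  -0.0008 -0.0011  0.     -0.0002]
```

```bash
python3 -m inch '0 0 -.003 0 0 0;0 0 -.003 0 0 0;0 0 -.003 0 0 0;0 0 -.003 0 0 0;0 0 -.05 0 0 0;0 0 -.12 0 0 0;0 0 -.2 0 0 0;0 0 -.28 0 0 0;0 0 -.36 0 0 0;0 0 -.36 0 0 0' .284
python3 -m inch '.1 0 0 0 0 0;.2 0 0 0 0 0;.3 0 -.05 0 0 0;.35 0 -.1 0 0 0;.35 .1 -.2 0 0 0;.35 .2 -.3 0 0 0;.35 .2 -.3 0 0 0;.35 .2 -.3 0 0 0' .284
python3 - <<'E'
from h import *
bays();bays("top")
cv2.imwrite("pics/w14.png",snapshot("wrist")[:,:,::-1]);print(get_obs()["tool_pos"])
E
```

```text
clock: 66.07
tool_pos: [0.7058, 0.14, 0.1225]
orientation: [-179.3, 0.1, -85.7]
force: [0.6, -0.5, 0.6]
opening: 0.0314
gripper_force: 0.0
clock: 66.73
tool_pos: [0.6506, 0.03, 0.2096]
orientation: [-179.5, 0.1, -85.7]
force: [0.9, -0.2, 0.3]
opening: 0.0315
gripper_force: 0.0
wrist 0.79 [-51. -97.] [-39. -68.] ((-45.289798736572266, -82.44709014892578), (29.48318862915039, 11.51907730102539), 87.98978424072266)
wrist 0.65 [-50.  60.] [-31.  93.] ((-40.23727035522461, 76.49083709716797), (19.271530151367188, 32.88894271850586), 0.2180151641368866)
wrist 0.63 [-51. -44.] [ 15. -17.] ((-18.10293960571289, -30.475048065185547), (65.34613800048828, 27.060802459716797), 0.3227940499782562)
wrist 0.55 [-51.   7.] [61. 37.] ((4.952278137207031, 22.418087005615234), (111.79090881347656, 29.55485725402832), 0.18617403507232666)
top 0.93 [-59. -96.] [ 61. -61.] ((1.0045738220214844, -78.3707275390625), (35.232933044433594, 120.5313949584961), 89.73963928222656)
top 0.91 [-59.  12.] [60. 45.] ((0.5859756469726562, 28.18966293334961), (118.73324584960938, 33.577972412109375), 0.7572605609893799)
top 0.79 [-62.  68.] [ 58. 102.] ((-2.2480430603027344, 84.87788391113281), (119.94464111328125, 33.868812561035156), 0.14719459414482117)
top 0.61 [-58. -43.] [59. -8.] ((0.7466964721679688, -25.58416175842285), (34.13270568847656, 116.79487609863281), 89.70550537109375)
[0.64989178 0.03013372 0.20437384]
```

View pics/w14.png

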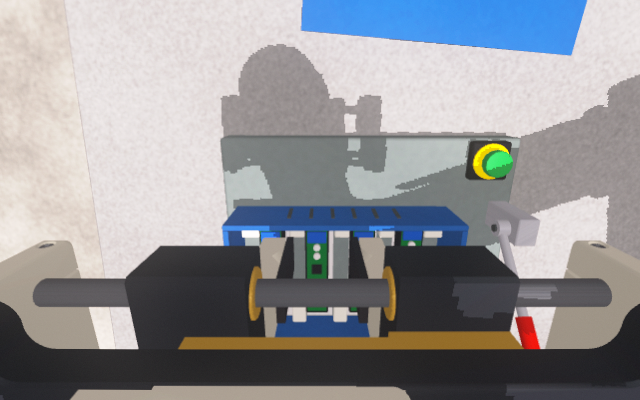

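All four modules lie in their bays with the rod still holding the lid. Now I go back to the handle.

```bash
python3 -m inch '0 0 -.13 0 0 .03;0 0 -.26 0 0 .06;0 0 -.39 0 0 .1;0 0 -.52 0 0 .14;0 0 -.6 0 0 .18;0 0 -.68 0 0 .22;0 0 -.68 0 0 .26;0 0 -.68 0 0 .3;0 0 -.68 0 0 .34;0 0 -.68 0 0 .34' .3
python3 - <<'E'
from h import *
print(go([.6169,.1793,.40],-175.7))
E
```

```text
clock: 67.82
tool_pos: [0.6499, 0.0303, 0.4084]
orientation: [-180.0, 0.0, -147.3]
force: [-0.1, -0.9, 0.0]
opening: 0.0306
gripper_force: 0.0
[-1.760e-01  4.773e-01  2.770e-02 -2.000e-04  1.000e-04  1.579e-01]
```

```bash
python3 -m inch '-.04 .1 0 0 0 .03;-.08 .2 0 0 0 .06;-.12 .3 0 0 0 .09;-.15 .4 0 0 0 .12;-.176 .477 0 0 0 .158;-.176 .477 0 0 0 .158;-.176 .477 0 0 0 .158;-.176 .477 0 0 0 .158'
python3 - <<'E'
from h import *
W=cam("wrist");print(get_obs()["opening"],go([.6169,.1793,.2712],-175.7))
snapshot("wrist");b=np.load("box.npy");t=1.22
print(pts("wrist","lid_handle"),proj(W,b2w(b,[.105-.225*np.cos(t)+.0125*np.sin(t),0,.095+.225*np.sin(t)+.0125*np.cos(t)])))
E
```

```text
clock: 68.48
tool_pos: [0.6158, 0.1789, 0.409]
orientation: [-179.9, 0.1, -175.1]
force: [-0.1, -0.1, -0.1]
opening: 0.0306
gripper_force: 0.0
0.03064804331043149 [-3.000e-03  1.300e-03  4.594e-01 -3.000e-04  5.000e-04  3.200e-03]
[(array([324.2, 188.6]), 0.75)] [[324.17348491 188.82701634]]
```

```bash
python3 -m inch '-.003 .001 .1 0 0 .003;-.003 .001 .2 0 0 .003;-.003 .001 .3 0 0 .003;-.003 .001 .38 0 0 .003;-.003 .001 .43 0 0 .003;-.003 .001 .455 0 0 .003;-.003 .001 .459 0 0 .003;-.003 .001 .459 0 0 .003' .3
python3 -m inch '0 0 0 0 0 0;0 0 0 0 0 0;0 0 0 0 0 0;0 0 0 0 0 0;0 0 0 0 0 0;0 0 0 0 0 0' 1
python3 -m inch '0 .027 -.008 0 0 0;0 .053 -.014 0 0 0;0 .08 -.02 0 0 0;0 .106 -.024 0 0 0;0 .156 -.03 0 0 0;0 .206 -.033 0 0 0;0 .25 -.032 0 0 0;0 .28 -.031 0 0 0;0 .285 -.031 0 0 0;0 .285 -.031 0 0 0'
```

```text
clock: 69.25
tool_pos: [0.6173, 0.1786, 0.2725]
orientation: [-180.0, 0.2, -175.9]
force: [0.0, -0.4, 1.1]
opening: 0.0304
gripper_force: 0.0
clock: 69.75
tool_pos: [0.6173, 0.18, 0.2729]
orientation: [179.9, 0.3, -175.9]
force: [-0.9, 3.4, 3.6]
opening: 0.0107
gripper_force: 30.0
clock: 70.58
tool_pos: [0.6111, 0.2619, 0.2817]
orientation: [-179.6, 0.1, -176.0]
force: [5.4, -12.7, 6.1]
opening: 0.0112
gripper_force: 30.0
```

```bash
python3 -m inch '0 -.01 0 0 0 0;0 -.01 0 0 0 0;0 -.01 0 0 0 0;0 -.01 0 0 0 0;0 -.01 -.05 0 0 0;0 -.01 -.2 0 0 0;0 -.01 -.35 0 0 0;0 -.01 -.45 0 0 0;0 -.01 -.45 0 0 0' .3
python3 -m inch '.1 -.05 0 0 0 -.035;.2 -.1 0 0 0 -.07;.3 -.15 0 0 0 -.105;.4 -.2 0 0 0 -.14;.5 -.25 0 0 0 -.175;.56 -.3 0 0 0 -.21;.56 -.32 0 0 0 -.245;.56 -.32 0 0 0 -.28;.56 -.32 0 0 0 -.315;.56 -.32 0 0 0 -.35' .36
python3 -m inch '0 0 0 0 0 -.04;0 0 0 0 0 -.08;0 0 0 0 0 -.12;0 0 0 0 0 -.15;0 0 0 0 0 -.15;0 0 0 0 0 -.15'
python3 - <<'E'
from h import *
W=cam("wrist");o=get_obs();print(o["tool_pos"],o["orientation"],go([.4487,.1505,.1165],-85.7))
b=np.load("box.npy");snapshot("wrist")
for L,n in((.12,"rod_grip"),(.187,"rod_tip")):print(n,pts("wrist",n),[proj(W,b2w(b,[-.065+L*np.cos(a),.168,.08+L*np.sin(a)])) for a in(.74,)])
snapshot("side");print(pts("side","lid_handle"),pts("side","rod_tip"))
E
```

```text
clock: 71.33
tool_pos: [0.6123, 0.2621, 0.4251]
orientation: [179.7, 0.8, -175.9]
force: [-1.8, -1.2, 1.4]
opening: 0.0308
gripper_force: 0.0
clock: 72.17
tool_pos: [0.4493, 0.1541, 0.4159]
orientation: [-179.9, 0.1, -112.6]
force: [-0.4, -0.3, 0.5]
opening: 0.0281
gripper_force: 0.0
clock: 72.67
tool_pos: [0.4496, 0.1542, 0.4157]
orientation: [-179.9, 0.0, -86.1]
force: [0.7, -0.1, -0.2]
opening: 0.0275
gripper_force: 0.0
[0.4495974  0.15417017 0.41570452] [-1.79874574e+02  1.16118450e-02 -8.60820212e+01] [ 1.220e-02  6.000e-03  9.973e-01 -7.000e-04  1.000e-04 -2.100e-03]
rod_grip [(array([327.5, 160.6]), 0.62)] [array([[323.04072766, 158.60482231]])]
rod_tip [(array([321.3, 204.2]), 0.91)] [array([[323.24947272, 201.52300163]])]
[(array([274.8, 167.1]), 0.58)] [(array([359.3, 202.1]), 0.47)]
```

Lid upright, rod still up. I grip the rod and swing it back down.

```bash
python3 -m inch '.012 .005 .12 0 0 -.002;.012 .005 .25 0 0 -.002;.012 .005 .38 0 0 -.002;.012 .005 .51 0 0 -.002;.012 .005 .64 0 0 -.002;.012 .005 .76 0 0 -.002;.012 .005 .86 0 0 -.002;.012 .005 .94 0 0 -.002;.012 .005 .985 0 0 -.002;.012 .005 .997 0 0 -.002' .36
python3 -m inch '0 0 0 0 0 0;0 0 0 0 0 0'
python3 -m inch '0 0 0 0 0 0;0 0 0 0 0 0;0 0 0 0 0 0;0 0 0 0 0 0;0 0 0 0 0 0;0 0 0 0 0 0' 1
python3 -m inch '-.024 0 .029 0 0 0;-.045 0 .06 0 0 0;-.064 0 .092 0 0 0;-.079 0 .126 0 0 0;-.091 0 .162 0 0 0;-.1 0 .198 0 0 0;-.105 0 .236 0 0 0;-.107 0 .273 0 0 0;-.107 0 .276 0 0 0;-.107 0 .276 0 0 0'
```

```text
clock: 73.8
tool_pos: [0.4479, 0.149, 0.1142]
orientation: [179.9, -0.1, -85.6]
force: [0.1, -0.2, -0.1]
opening: 0.028
gripper_force: 0.0
clock: 73.97
tool_pos: [0.45, 0.1505, 0.1177]
orientation: [-179.8, 0.0, -85.6]
force: [0.8, -0.8, 0.5]
opening: 0.028
gripper_force: 0.0
clock: 74.47
tool_pos: [0.4492, 0.1507, 0.1175]
orientation: [-179.8, 0.1, -85.6]
force: [-5.2, 2.4, 4.4]
opening: 0.0137
gripper_force: 30.0
clock: 75.3
tool_pos: [0.4468, 0.1823, 0.0336]
orientation: [-179.9, -0.0, -85.6]
force: [-2.5, 1.5, -0.9]
opening: 0.013
gripper_force: 30.0
```

```bash
python3 -m inch '0 0 .005 0 0 0;0 0 .01 0 0 0;0 0 .01 0 0 0'
python3 - <<'E'
from h import *
S=cam("side");b=np.load("box.npy");snapshot("side");print(pts("side","rod_tip",.2),[proj(S,b2w(b,[.122,.168,.08+e])) for e in(0,.01)])
E
```

```text
clock: 75.55
tool_pos: [0.4471, 0.1824, 0.0329]
orientation: [-179.8, -0.0, -85.5]
force: [-13.3, -0.5, 26.3]
opening: 0.0133
gripper_force: 30.0
[(array([359.3, 267.5]), 0.74)] [array([[359.30711662, 267.13180541]]), array([[359.37672444, 263.43605711]])]
```

The rod is down in its clip: firm stop, and the tip sits exactly where predicted. I release it, go to the handle and lower the lid.

```bash
python3 -m inch '0 0 -.01 0 0 0;0 0 -.01 0 0 0;0 0 -.01 0 0 0;0 0 -.01 0 0 0;0 0 -.1 0 0 0;0 0 -.24 0 0 0;0 0 -.38 0 0 0;0 0 -.52 0 0 0;0 0 -.66 0 0 0;0 0 -.8 0 0 0' .36
python3 -m inch '0 0 -.13 0 0 .03;0 0 -.26 0 0 .06;0 0 -.39 0 0 .1;0 0 -.5 0 0 .14;0 -.05 -.5 0 0 .18;-.06 -.15 -.5 0 0 .22;-.12 -.27 -.5 0 0 .26;-.18 -.4 -.5 0 0 .3;-.21 -.5 -.5 0 0 .34;-.215 -.56 -.5 0 0 .36' .3
python3 -m inch '0 0 0 0 0 .03;0 0 0 0 0 .07;0 0 0 0 0 .11;0 0 0 0 0 .14;0 0 0 0 0 .14;0 0 0 0 0 .14'
python3 - <<'E'
from h import *
W=cam("wrist");o=get_obs();print(o["tool_pos"],o["orientation"],go([.6105,.2615,.2798],-175.7))
snapshot("wrist");b=np.load("box.npy");print(pts("wrist","lid_handle"),proj(W,b2w(b,[.1195,0,.32])))
snapshot("side");print(pts("side","rod_tip",.2))
E
```

```text
clock: 76.48
tool_pos: [0.4462, 0.1817, 0.2713]
orientation: [-179.8, -0.0, -85.6]
force: [1.5, 1.1, -0.4]
opening: 0.0282
gripper_force: 0.0
clock: 77.32
tool_pos: [0.6113, 0.2612, 0.4162]
orientation: [-179.9, -0.1, -150.7]
force: [-0.9, 0.6, -2.1]
opening: 0.0311
gripper_force: 0.0
clock: 77.82
tool_pos: [0.6088, 0.2594, 0.4191]
orientation: [-180.0, 0.1, -175.4]
force: [-0.3, 0.4, 0.3]
opening: 0.0307
gripper_force: 0.0
[0.6088411  0.25943126 0.41909599] [-1.79965492e+02  1.12564097e-01 -1.75394470e+02] [-5.200e-03  6.700e-03  4.643e-01 -2.000e-04  6.000e-04  1.700e-03]
[(array([324.1, 187.7]), 0.9)] [[323.42808553 189.53487629]]
[(array([358.3, 266.9]), 0.69)]
```

```bash
python3 -m inch '-.005 .007 .1 0 0 .002;-.005 .007 .2 0 0 .002;-.005 .007 .3 0 0 .002;-.005 .007 .38 0 0 .002;-.005 .007 .43 0 0 .002;-.005 .007 .46 0 0 .002;-.005 .007 .464 0 0 .002;-.005 .007 .464 0 0 .002' .3
python3 -m inch '0 0 0 0 0 0;0 0 0 0 0 0;0 0 0 0 0 0;0 0 0 0 0 0;0 0 0 0 0 0;0 0 0 0 0 0' 1
python3 - <<'E'
import numpy as np
f=lambda t:np.array([105-225*np.cos(t)+12.5*np.sin(t),95+225*np.sin(t)+12.5*np.cos(t)])
for seq in(np.arange(90.5,50,-4),np.arange(50.5,17,-4),np.arange(18.5,-3,-3)):
    q=[f(np.radians(a)) for a in seq];print(";".join("0 %.3f %.3f 0 0 0"%((p-q[0])[0]/300,-(p-q[0])[1]/300) for p in q[1:]))
E
```

```text
clock: 78.68
tool_pos: [0.6105, 0.2616, 0.281]
orientation: [-180.0, 0.2, -175.9]
force: [0.1, -0.1, 0.5]
opening: 0.0304
gripper_force: 0.0
clock: 79.18
tool_pos: [0.6107, 0.2618, 0.2815]
orientation: [180.0, 0.2, -175.9]
force: [-0.8, 0.6, 4.1]
opening: 0.0111
gripper_force: 30.0
0 -0.052 -0.002 0 0 0;0 -0.105 0.001 0 0 0;0 -0.157 0.006 0 0 0;0 -0.208 0.016 0 0 0;0 -0.259 0.029 0 0 0;0 -0.309 0.045 0 0 0;0 -0.358 0.065 0 0 0;0 -0.405 0.088 0 0 0;0 -0.450 0.115 0 0 0;0 -0.493 0.144 0 0 0
0 -0.041 0.033 0 0 0;0 -0.080 0.068 0 0 0;0 -0.116 0.106 0 0 0;0 -0.150 0.146 0 0 0;0 -0.180 0.189 0 0 0;0 -0.208 0.233 0 0 0;0 -0.232 0.280 0 0 0;0 -0.253 0.328 0 0 0
0 -0.014 0.037 0 0 0;0 -0.025 0.074 0 0 0;0 -0.035 0.113 0 0 0;0 -0.042 0.151 0 0 0;0 -0.048 0.190 0 0 0;0 -0.052 0.229 0 0 0;0 -0.053 0.269 0 0 0
```

```bash
python3 -m inch '0 -.052 -.002 0 0 0;0 -.105 .001 0 0 0;0 -.157 .006 0 0 0;0 -.208 .016 0 0 0;0 -.259 .029 0 0 0;0 -.309 .045 0 0 0;0 -.358 .065 0 0 0;0 -.405 .088 0 0 0;0 -.45 .115 0 0 0;0 -.493 .144 0 0 0'
python3 -m inch '0 -.041 .033 0 0 0;0 -.08 .068 0 0 0;0 -.116 .106 0 0 0;0 -.15 .146 0 0 0;0 -.18 .189 0 0 0;0 -.208 .233 0 0 0;0 -.232 .28 0 0 0;0 -.253 .328 0 0 0'
python3 -m inch '0 -.014 .037 0 0 0;0 -.025 .074 0 0 0;0 -.035 .113 0 0 0;0 -.042 .151 0 0 0;0 -.048 .19 0 0 0;0 -.051 .215 0 0 0;0 -.052 .225 0 0 0;0 -.052 .23 0 0 0;0 -.052 .23 0 0 0'
python3 - <<'E'
from h import *
S=cam("side");b=np.load("box.npy");snapshot("side");print(pts("side","lid_handle"),proj(S,b2w(b,[-.12,0,.1075])))
E
```

```text
clock: 80.02
tool_pos: [0.6208, 0.1124, 0.2362]
orientation: [-180.0, 0.1, -176.0]
force: [1.2, 0.1, -0.3]
opening: 0.011
gripper_force: 30.0
clock: 80.68
tool_pos: [0.6259, 0.0372, 0.1371]
orientation: [-180.0, 0.1, -175.9]
force: [-0.3, 2.3, -1.7]
opening: 0.0111
gripper_force: 30.0
clock: 81.43
tool_pos: [0.6269, 0.0228, 0.0702]
orientation: [-180.0, 0.1, -175.9]
force: [-6.9, -0.4, 2.3]
opening: 0.0106
gripper_force: 30.0
[(array([289.2, 198.7]), 0.86)] [[285.29301718 199.5974291 ]]
```

```bash
python3 -m inch '0 0 .006 0 0 0;0 0 .012 0 0 0;0 0 .012 0 0 0'
python3 -m inch '0 0 .006 0 0 0;0 0 .01 0 0 0;0 0 .01 0 0 0'
```

```text
clock: 81.78
tool_pos: [0.6272, 0.0228, 0.0698]
orientation: [-179.9, 0.2, -175.8]
force: [-16.5, 1.6, 22.7]
opening: 0.0109
gripper_force: 30.0
clock: 82.03
tool_pos: [0.628, 0.0228, 0.069]
orientation: [-179.9, 0.3, -175.8]
force: [-21.2, 2.6, 37.0]
opening: 0.0112
gripper_force: 30.0
```

```bash
python3 -m inch '0 0 -.015 0 0 0;0 0 -.018 0 0 0;0 0 -.018 0 0 0'
python3 -m inch '0 0 0 0 0 0;0 0 0 0 0 0;0 0 0 0 0 0;0 0 0 0 0 0' .6
python3 -m inch '0 0 -.05 0 0 0;0 0 -.15 0 0 0;0 0 -.28 0 0 0;0 0 -.4 0 0 0;0 0 -.45 0 0 0;0 0 -.45 0 0 0;0 0 -.45 0 0 0'
python3 - <<'E'
from h import *
b=np.load("box.npy");o=get_obs();print(o["tool_pos"])
for c in("wrist","side"):
    C=cam(c);snapshot(c);print(c,pts(c,"lid_handle"),proj(C,b2w(b,[[-.12,0,.1075],[-.12,0,.1125]])).tolist())
print(pts("side","rod_tip",.2))
E
```

```text
clock: 82.28
tool_pos: [0.6277, 0.0229, 0.0694]
orientation: [-180.0, 0.2, -175.9]
force: [-6.4, 1.1, 4.9]
opening: 0.0106
gripper_force: 30.0
clock: 82.62
tool_pos: [0.6289, 0.0231, 0.069]
orientation: [-180.0, 0.2, -175.9]
force: [-0.4, 0.1, -0.8]
opening: 0.0175
gripper_force: 0.0
clock: 83.2
tool_pos: [0.6285, 0.0232, 0.2052]
orientation: [180.0, 0.3, -175.9]
force: [-0.1, 1.0, -1.3]
opening: 0.0177
gripper_force: 0.0
[0.62847334 0.02315047 0.20518258]
wrist [(array([320.8, 186.9]), 0.78), (array([167.7, 239.6]), 0.62)] [[320.729775079802, 187.65454336814133], [320.716881138053, 189.12712470474497]]
side [(array([286.6, 198. ]), 0.94)] [[285.293017182978, 199.59742910445118], [285.17090821514853, 197.88495201869702]]
[(array([358.5, 268.4]), 0.63)]
```

Run:
```python
from h import *
for c,(r0,r1,c0,c1) in(("side",(200,285,220,345)),("side",(195,212,260,310)),("top",(112,222,225,325))):
    a=cv2.imread(f"pics/{c}0.png",0).astype(np.float32);n=cv2.cvtColor(snapshot(c),cv2.COLOR_RGB2GRAY).astype(np.float32)
    t=a[r0:r1,c0:c1];m=cv2.matchTemplate(n[r0-6:r1+6,c0-6:c1+6],t,cv2.TM_CCOEFF_NORMED);i=np.unravel_index(m.argmax(),m.shape)
    print(c,m.max(),np.array(i)-6,np.abs(n-a)[r0:r1,c0:c1].mean(), m[i[0]-1:i[0]+2,i[1]].round(3))
```

```text
side 0.9119607 [0 0] 9.471436 [0.877 0.912 0.869]
side 0.8957025 [0 0] 16.715294 [0.809 0.896 0.794]
top 0.3675129 [0 0] 26.942183 [0.351 0.368 0.355]
```

The side view matches the opening picture with no shift, so the lid is fully shut. Now the key.

```bash
python3 -m inch '.1 0 0 0 0 -.035;.2 0 0 0 0 -.07;.3 0 0 0 0 -.105;.4 0 0 0 0 -.14;.5 -.02 0 0 0 -.175;.54 -.035 0 0 0 -.21;.55 -.035 0 0 0 -.245;.55 -.035 0 0 0 -.28;.55 -.035 0 0 0 -.315;.55 -.035 0 0 0 -.35' 1
python3 -m inch '0 0 0 0 0 -.04;0 0 0 0 0 -.08;0 0 0 0 0 -.12;0 0 0 0 0 -.15;0 0 0 0 0 -.15;0 0 0 0 0 -.15'
python3 - <<'E'
from h import *
b=np.load("box.npy");W=cam("wrist");snapshot("wrist");o=get_obs();print(o["tool_pos"],o["opening"],o["force"])
P=b2w(b,[-.13,.166,.062])[0];print(P,pts("wrist","key_top"),proj(W,P));print(go([P[0],P[1],.045],-85.7))
for u,p in pts("wrist","key_top"): print(back(W,[u],.062))
E
```

```text
clock: 84.43
tool_pos: [0.4636, 0.0006, 0.2035]
orientation: [-179.8, 0.1, -112.6]
force: [-0.5, -0.1, -0.4]
opening: 0.0003
gripper_force: 0.0
clock: 84.93
tool_pos: [0.4636, 0.0006, 0.2033]
orientation: [-179.9, -0.0, -86.1]
force: [0.2, -0.1, -0.0]
opening: 0.0006
gripper_force: 0.0
[0.46364765 0.00059883 0.20329693] 0.0003285124734850131 [ 0.45530773 -0.26302502 -0.43997129]
[0.4629145  0.00051946 0.062     ] [(array([322.7, 178.9]), 0.77)] [[323.55140553 178.00404422]]
[ 0.      0.0038  0.5277 -0.0008 -0.     -0.0023]
[[0.46376132 0.00157266 0.062     ]]
```

```bash
python3 -m inch '0 .002 .1 0 0 -.002;0 .002 .2 0 0 -.002;0 .002 .3 0 0 -.002;0 .002 .38 0 0 -.002;0 .002 .44 0 0 -.002;0 .002 .48 0 0 -.002;0 .002 .51 0 0 -.002;0 .002 .52 0 0 -.002;0 .002 .528 0 0 -.002;0 .002 .528 0 0 -.002'
python3 -m inch '0 0 .01 0 0 0;0 0 .02 0 0 0;0 0 .028 0 0 0;0 0 .034 0 0 0;0 0 .034 0 0 0;0 0 .034 0 0 0'
python3 -m inch '0 0 .003 0 0 0;0 0 .006 0 0 0;0 0 .006 0 0 0'
python3 -c "
from plant import *
print(get_obs()['force'],get_obs()['tool_pos'])"
```

```text
clock: 85.92
tool_pos: [0.4638, 0.0007, 0.0451]
orientation: [-179.8, -0.0, -85.6]
force: [1.0, 0.6, 0.1]
opening: 0.0005
gripper_force: 0.0
clock: 86.42
tool_pos: [0.4635, 0.0006, 0.0347]
orientation: [-179.9, -0.0, -85.6]
force: [-0.4, -0.1, -0.0]
opening: 0.0005
gripper_force: 0.0
clock: 86.67
tool_pos: [0.4636, 0.0006, 0.0329]
orientation: [-179.8, -0.0, -85.6]
force: [-0.0, -0.1, -0.2]
opening: 0.0003
gripper_force: 0.0
[-0.04703498 -0.0764681  -0.19945115] [0.46362938 0.00064213 0.03291603]
```

```bash
python3 -m inch '0 0 .004 0 0 0;0 0 .008 0 0 0;0 0 .011 0 0 0;0 0 .011 0 0 0'
```

```text
clock: 87.0
tool_pos: [0.4637, 0.0006, 0.0296]
orientation: [-179.8, -0.0, -85.6]
force: [-1.0, 0.6, 3.3]
opening: 0.0004
gripper_force: 1.3
```

```bash
python3 -m inch '0 0 .001 0 0 0;0 0 .001 0 0 0'
```

```text
clock: 87.17
tool_pos: [0.4637, 0.0006, 0.0294]
orientation: [-179.8, -0.0, -85.6]
force: [-1.8, -0.0, 3.3]
opening: -0.0001
gripper_force: 1.4
```

```bash
python3 -m inch '0 0 .001 0 0 0;0 0 .001 0 0 0'
```

```text
clock: 87.33
tool_pos: [0.4637, 0.0006, 0.0293]
orientation: [-179.8, -0.0, -85.6]
force: [-0.9, 0.1, 5.3]
opening: 0.0003
gripper_force: 2.5
```

```bash
python3 -m inch '0 0 0 0 0 0;0 0 0 0 0 0;0 0 0 0 0 0;0 0 0 0 0 0;0 0 0 0 0 0;0 0 0 0 0 0;0 0 0 0 0 0;0 0 0 0 0 0;0 0 0 0 0 0;0 0 0 0 0 0'
python3 -m inch '0 0 .006 0 0 0;0 0 .012 0 0 0;0 0 .015 0 0 0;0 0 .017 0 0 0;0 0 .017 0 0 0;0 0 .017 0 0 0'
```

```text
clock: 88.17
tool_pos: [0.4637, 0.0006, 0.0293]
orientation: [-179.8, -0.0, -85.6]
force: [-1.8, 0.4, 4.7]
opening: 0.0002
gripper_force: 2.7
clock: 88.67
tool_pos: [0.4639, 0.0006, 0.0253]
orientation: [-179.8, -0.0, -85.5]
force: [-6.5, 1.0, 21.7]
opening: 0.0006
gripper_force: 10.7
```

```bash
python3 -m inch '0 0 -.03 0 0 0;0 0 -.1 0 0 0;0 0 -.2 0 0 0;0 0 -.32 0 0 0;0 0 -.44 0 0 0;0 0 -.5 0 0 0;0 0 -.5 0 0 0;0 0 -.5 0 0 0'
python3 - <<'E'
from h import *
print(get_obs()["tool_pos"],get_obs()["force"]);S=cam("side");snapshot("side")
for t in("lid_handle","rod_tip","flux_bottle","solder_spool"):print(t,[np.round(u) for u,p in pts("side",t)][:2])
print(close_job())
E
```

```text
clock: 89.33
tool_pos: [0.4636, 0.0009, 0.1748]
orientation: [-179.7, 0.1, -85.6]
force: [0.8, -0.1, -0.2]
opening: 0.0003
gripper_force: 0.0
[0.46355138 0.00090221 0.17476215] [ 0.81451446 -0.09491353 -0.19080329]
lid_handle [array([285., 198.])]
rod_tip [array([360., 268.])]
flux_bottle [array([290., 157.])]
solder_spool [array([259., 194.])]
the job is handed in; nothing more can be done
None
```

I handed the job in at 89 s. All four modules lie in their bays, the rod is back in its clip, the lid is shut, and the key was held at its first click for about a second and then pressed all the way in; the hand-in gave no verdict.

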